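# Open the bolted mould press and rack the cured moulds

### The job

Unload the mould press: with the long T-handled socket, reach down the sleeve of the pressure plate and turn the clamp nut at its bottom anticlockwise as far as it goes, then stand the socket back in its wooden holder. Lift the freed plate off its two pins and lay it flat on the bench, clear of the press. For every mould in the press, push that bay's spring ejector, at the far side, fully in to drive the mould out of the open end of its bay, and lay the mould flat, cavity upward, on the wooden drying rack; leave the other things on the bench where they are.

Things in the scene. Friction and masses are not known exactly. Their poses are not given: they have to be found in the camera images.
- press_floor (a point): Mould press, an aluminium fixture fixed to the bench, 300 mm wide (its y). Point: on top of its 15 mm base slab, on the nut's axis. Press x points from the ejectors (far side) through the bays to their open ends (robot's side), z up. Walls 25 mm high: a front wall at x -14..14 mm and four walls on to x = 82 mm, forming three bays 88 mm wide at y = 98 (a), 0 (b), -98 mm (c).
- apron (a point): On the flat apron in front of the bays' open ends, at the same height as their floor: the point is at press x = 106 mm, y = 0; the apron runs from x = 82 to 130 mm over the whole width of the press. The press's two steel locating pins, 8 mm in diameter, stand on the walls at press x = 50, y = 49 and -49 mm, with tips 63 mm above the bench.
- nut (a joint): Clamp nut: 0 = locked, positive = anticlockwise from above, end stop 1.1 rad. Below the hexagon it has a 40 x 14 mm hammer head that passes the slot in the plate only beyond 0.95 rad; before that it holds the plate down. Friction 0.12 N m; it stays where it is left. It starts at 0 to 0.12.
- nut_top (a point): Top centre of the nut, a steel hexagon 24 mm across flats, 20 mm high with its top 5 mm tapered, 77 mm above the bench, in the bottom of the sleeve, 65 mm below the sleeve's mouth. The frame turns with the nut; two opposite corners of the hexagon lie on its x axis. The socket bottoms on the hammer head 20 mm below this point.
- sleeve_grip (a point): Loose pressure plate, 0.6 kg: an inverted aluminium channel 220 mm (its y) by 120 mm (its x, -30 to 90 mm) that carries a steel sleeve, 54 mm outside, bore 44 mm. Point: on the sleeve's axis, 25 mm below its mouth, 70 mm above the plate's upper face, 90 mm above the flanges' lower edges on which it lies when laid down. It balances under the sleeve to within 10 mm.
- plate_front (a point): Middle of the lower edge of the plate's front flange, at plate x = 87 mm. On the press the plate's axes are those of the press, the sleeve is over the nut, this flange shuts the open ends of the bays, and the pins stand 15 mm proud of the plate through 12 mm holes. It must be raised 40 mm straight up to clear nut and pins.
- socket_bar (a point): Long T-handled socket, 0.35 kg, upright in its holder at the start. Point: centre of its black cross bar, 76 mm long (its x), 14 mm thick (its y; flat sides to grip), 22 mm high; z is up the shaft. The open end is 167 mm below this point: outside 37 mm, hexagon hole 26.5 mm across flats, 27 mm deep, with two corners along x; play on the nut about 0.25 rad either way.
- holder_floor (a point): Fixed wooden holder block 76 x 76 mm, 55 mm high, with a chamfered round hole 41 mm wide and 43 mm deep; the point is the centre of the hole's floor, 12 mm above the bench. The socket stands in it open end down, its bar centre 167 mm above this point.
- rack_top (a point): Fixed drying rack of wooden slats, 198 mm (its x) by 222 mm (its y) outside, with a rim 5 mm wide that stands 6 mm above the slats (inside 188 x 212 mm). Point: centre of the slats' top face, 20 mm above the bench. Up to four moulds fit side by side, lying on the slats within the rim.
- mould_a_mid (a point): Silicone mould (absent in some runs), a flat blue block 60 mm (its x) by 85 mm (its y) by 22 mm, 0.12 kg, round cavity in its upper face. Point: its centre, 11 mm above its underside. It starts in bay a, centre at press x = 53, y = 98 mm, too snug to be gripped; pushed out, its centre is near x = 87 mm and it can be taken across the 60 mm, one finger in the emptied bay.
- ejector_a (a joint): Spring ejector of bay a: 0 = out, 0.036 m = fully in (slid toward press +x). The spring resists with 3 N, rising to 6 N at the end, and returns it when let go, leaving the mould outside.
- thumb_a (a point): Centre of the outer face (the one to push, toward press +x, so toward the robot) of ejector a's thumb plate: dark steel, 44 mm wide (press y), 8 mm thick, from 6 to 56 mm above the bench. This point is 40 mm above the bench and, when out, at press x = -66 mm; it moves with the ejector.
- mould_b_mid (a point): Silicone mould (absent in some runs), a flat blue block 60 mm (its x) by 85 mm (its y) by 22 mm, 0.12 kg, round cavity in its upper face. Point: its centre, 11 mm above its underside. It starts in bay b, centre at press x = 53, y = 0 mm, too snug to be gripped; pushed out, its centre is near x = 87 mm and it can be taken across the 60 mm, one finger in the emptied bay.
- ejector_b (a joint): Spring ejector of bay b: 0 = out, 0.036 m = fully in (slid toward press +x). The spring resists with 3 N, rising to 6 N at the end, and returns it when let go, leaving the mould outside.
- thumb_b (a point): Centre of the outer face (the one to push, toward press +x, so toward the robot) of ejector b's thumb plate: dark steel, 44 mm wide (press y), 8 mm thick, from 6 to 56 mm above the bench. This point is 40 mm above the bench and, when out, at press x = -66 mm; it moves with the ejector.
- mould_c_mid (a point): Silicone mould (absent in some runs), a flat blue block 60 mm (its x) by 85 mm (its y) by 22 mm, 0.12 kg, round cavity in its upper face. Point: its centre, 11 mm above its underside. It starts in bay c, centre at press x = 53, y = -98 mm, too snug to be gripped; pushed out, its centre is near x = 87 mm and it can be taken across the 60 mm, one finger in the emptied bay.
- ejector_c (a joint): Spring ejector of bay c: 0 = out, 0.036 m = fully in (slid toward press +x). The spring resists with 3 N, rising to 6 N at the end, and returns it when let go, leaving the mould outside.
- thumb_c (a point): Centre of the outer face (the one to push, toward press +x, so toward the robot) of ejector c's thumb plate: dark steel, 44 mm wide (press y), 8 mm thick, from 6 to 56 mm above the bench. This point is 40 mm above the bench and, when out, at press x = -66 mm; it moves with the ejector.
- bottle_blue: Bystander, to be left alone: blue square bottle, 165 mm high; origin at its underside.
- bottle_white_r: Bystander, to be left alone: white round bottle, 130 mm high; origin at its underside.
- cup_pink: Bystander, to be left alone: clear cup with red resin, 80 mm high; origin at its underside.

How it is judged:
On the way, in this order (a step that is already met when the one before it is completed fails the run):
1. the clamp nut is turned anticlockwise far enough to free the plate (value of joint nut above 0.95 rad), for 0.2 s.
2. the pressure plate lies flat on the bench, clear of the press (height (world z) of sleeve_grip between 0.082 and 0.098 m and angle between sleeve_grip's own z axis and vertical below 0.1 rad and horizontal distance between sleeve_grip and press_floor above 0.15 m), for 0.2 s.
3. an ejector is pushed fully in (value of joint any of ejector_a, ejector_b, ejector_c above 0.032 m), for 0.1 s.
At the end, for the whole second after the job is handed in: Nut past 0.9 rad; plate level (0.1 rad) on the bench, sleeve over 150 mm from the nut; socket upright in its holder, down to within 8 mm; each mould present flat (0.06 rad), cavity up, on the rack, its centre within 85 mm (x) and 100 mm (y) of the rack's; all at rest (all of step 2 and linear speed of each of plate, mould_a, mould_b, mould_c below 0.02 m/s and value of joint nut above 0.9 rad and horizontal distance between socket_bar and holder_floor below 0.02 m and z of socket_bar in the frame of holder_floor below 0.175 m and angle between socket_bar's own z axis and vertical below 0.1 rad and z of mould_a_mid in the frame of rack_top between 0.004 and 0.014 m and x of mould_a_mid in the frame of rack_top between -0.085 and 0.085 m and y of mould_a_mid in the frame of rack_top between -0.1 and 0.1 m and angle between each of mould_a_mid, mould_b_mid, mould_c_mid's own z axis and vertical below 0.06 rad and z of mould_b_mid in the frame of rack_top between 0.004 and 0.014 m and x of mould_b_mid in the frame of rack_top between -0.085 and 0.085 m and y of mould_b_mid in the frame of rack_top between -0.1 and 0.1 m and z of mould_c_mid in the frame of rack_top between 0.004 and 0.014 m and x of mould_c_mid in the frame of rack_top between -0.085 and 0.085 m and y of mould_c_mid in the frame of rack_top between -0.1 and 0.1 m); the robot touches nothing.
It fails at once if one of the two bottles or the cup is knocked out of place (over 30 mm) (distance of any of bottle_blue, bottle_white_r, cup_pink from where it was at the start of the episode above 0.03 m).
It fails at once if a mould or the plate falls to the floor (height (world z) of any of mould_a_mid, mould_b_mid, mould_c_mid, sleeve_grip below -0.1 m).
Of mould_a, mould_b, mould_c only 2 to 3 are there at a start; the rules pass over those that are not, and their reading is None.
At some moment in a run one of mould_a, mould_b, mould_c may be knocked a few centimetres aside while the robot is not near it.
It also fails if it takes over 210 s, if anything falls off the work surface, if the arm or the gripper's body presses on something with over 40 N, if the wrist force passes 120 N, or if a joint passes its speed limit or range.

### The arm

A 7-joint arm with a two-finger parallel gripper is mounted at the origin on a cart in front of the work surface, level with it; the furniture and walls round the work are solid. World frame = base frame: x ahead of the robot, y to its left, z up, the work surface at z = 0. Lengths are in m, angles in rad, forces in N, time in s.
With the tool pointing down it reaches from about 0.425 to 0.875 m from the base axis. Payload 4.7 kg.
Tool frame: the origin (TCP) lies between the finger pads; the fingertips stand 14 mm ahead of it and the grasp point (between the pads) lies 5 mm behind it; z points along the fingers, y is the line along which they close (so a half turn about z gives the same grasp; the last joint's range is limited). The gripper opens to 85 mm and grips with 20 to 120 N. Pads are 22 mm wide; open, the fingers measure 114 mm over their backs; the gripper's body (76 mm by 85 mm) begins 54 mm behind the grasp point. The pads swing forward as they close: fully open they stand 13 mm farther back than shut.
Start: joints at [1.329, 0.321, -0.07, 1.45, 0.023, 1.371, -0.057], TCP at [0.164, -0.629, 0.245] pointing down, gripper open.
Joint ranges: [-2.86, 2.86], [-0.3, 2.09], [-1.38, 1.24], [0.06, 2.45], [-1.56, 4.7], [0.09, 2.05], [-2.69, 2.69]. Speed limits (rad/s): [2.57, 2.57, 3.14, 3.14, 3.14, 3.14, 3.14].

### API

Orientations are given as a unit quaternion [x, y, z, w].
In Python, from workcell import readout, camera, ticket gives the robot as it stands.
- The arm moves only by the shell command python3 -m handwheel 'ROWS' [FORCE]. ROWS is JSON, a list of rows, each an object with "turn": the turn, a rotation vector about the tool's x, y, z in degrees, a list of three; "offset": the shift along the tool's x, y, z in m, a list of three; "jaw": the opening, from 0 (shut) to 1 (fully open). A call has 1 to 20 rows; each row is the pose to reach, as a shift and turn from the pose commanded when the call began, along the tool's axes at that moment; what a row does not reach only later rows make up. A row lasts 1/10 s, in which the tool goes at most 50 mm and 8.59 degrees, less where a joint would pass 70% of its speed; a pose out of reach is approached as far as the arm can. A call with a gripper value outside its range is refused whole. The fingers move at their own pace and stop on an object; FORCE is the grip in N (left out, the last holds). Time passes only in rows, so rows that repeat a pose let the fingers close. It gives the time, the measured TCP pose, the force, the opening and the grip force at its end, in the units of the state.
- readout.state(): the state, without advancing time (a new reading comes with each control period).
- camera(name): name is "scene" or "top" or "wrist"; returns a dict with "color" (384x512x3 uint8, blue, green, red), "z_map" (384x512 float32, m along the optical axis (not along the pixel's ray), 0 where there is no reading), "fx", "fy", "cx", "cy" (pixels), "R" (3x3) and "t" (3): a world point X has camera coordinates R X + t; the wrist camera has in their place "mount" (4x4, takes a point from camera to tool coordinates, whose origin is the TCP and whose axes are the flange's). Camera axes: x right, y down, z forward; pixel columns grow to the right and rows downward; lengths in m; the calibration is good to about 2 mm. A picture is of the moment at which its call begins: read the wrist's pose just before it.
- ticket.job_done(): hands the job in; it is judged then, once.
The state is a dict: "t": time; "joint_positions": joint angles; "qvel": joint speeds; "joint_efforts": joint torques, N m; "tool_pos": TCP position; "eef_rot": TCP orientation; "ft_force": force on the tool from outside, world axes, zero at the start; "wrist_torque": the same for the moment, N m; "opening": opening from 0.0 (shut) to 1.0 (fully open); "finger_force": force on a finger pad.
Only numpy, scipy, OpenCV 4.12 (cv2) and the standard library are available. Lean on these libraries where they do the work, as an engineer would, in place of code of your own. Each camera call takes 0.05 s, during which the arm holds its last target. There are 200 camera calls.

## Working session

There is one attempt and no reset: what is moved stays moved. The work goes in short steps, Python scripts to look and compute and a shell command to move; the robot and the scene stay as the last step left them, time stands still between calls to the robot, and variables do not carry over. Pictures are saved under pics/ and viewed, at most 14 in all, crops included, and the job is handed in when it is done.

```bash
mkdir -p pics; cat > h.py <<'E'
import numpy as np, cv2
from workcell import readout, camera, ticket
from scipy.spatial.transform import Rotation as Ro
def T_tool():
    s=readout.state(); T=np.eye(4); T[:3,:3]=Ro.from_quat(s['eef_rot']).as_matrix(); T[:3,3]=s['tool_pos']; return T
def cam(n):
    T=T_tool(); c=camera(n)
    if n=='wrist':
        M=T@c['mount']; c['Rw']=M[:3,:3]; c['o']=M[:3,3]
    else:
        c['Rw']=np.array(c['R']).T; c['o']=-c['Rw']@np.array(c['t'])
    return c
def cloud(c):
    h,w=c['z_map'].shape; u,v=np.meshgrid(np.arange(w),np.arange(h)); z=c['z_map']
    P=np.stack([(u-c['cx'])/c['fx']*z,(v-c['cy'])/c['fy']*z,z],-1)
    P=P@c['Rw'].T+c['o']; P[z<=0]=np.nan; return P
def ray(c,u,v,z):
    d=c['Rw']@np.array([(u-c['cx'])/c['fx'],(v-c['cy'])/c['fy'],1]); o=c['o']; return o+d*(z-o[2])/d[2]
def proj(c,X):
    p=c['Rw'].T@(np.array(X)-c['o']); return c['fx']*p[0]/p[2]+c['cx'],c['fy']*p[1]/p[2]+c['cy']
def info():
    s=readout.state(); print({k:np.round(s[k],3).tolist() for k in ('t','tool_pos','eef_rot','joint_positions','ft_force','opening','finger_force')}); R=Ro.from_quat(s['eef_rot']).as_matrix(); print('toolaxes cols\n',R.round(3)); return s
def to(x,y,z,yaw=None):
    """rows needed: offset in tool axes to reach world TCP; yaw= desired world angle of tool y (closing) axis deg, assume down"""
    T=T_tool(); R=T[:3,:3]; d=R.T@(np.array([x,y,z])-T[:3,3]); print('offset',d.round(4).tolist())
    if yaw is not None:
        yd=np.array([np.cos(np.radians(yaw)),np.sin(np.radians(yaw)),0]); zd=np.array([0,0,-1.]); 
        for s in (1,-1):
            Rd=np.stack([np.cross(s*yd,zd),s*yd,zd],1); print('turn',np.degrees(Ro.from_matrix(R.T@Rd).as_rotvec()).round(2).tolist())
E
python3 - <<'E'
from h import *
info()
for n in ('scene','top'):
    c=cam(n); cv2.imwrite(f'pics/{n}0.png',cv2.resize(c['color'],None,fx=1.5,fy=1.5)); np.savez(f'{n}0.npz',P=cloud(c),**{k:c[k] for k in('color','fx','fy','cx','cy','Rw','o','z_map')}); print(n,c['o'].round(3),c['fx'])
E
```

```text
{'t': 0.0, 'tool_pos': [0.164, -0.628, 0.244], 'eef_rot': [0.992, 0.128, -0.0, -0.001], 'joint_positions': [1.329, 0.322, -0.07, 1.452, 0.023, 1.371, -0.057], 'ft_force': [0.822, 0.132, -1.276], 'opening': 1.0, 'finger_force': 0.0}
toolaxes cols
 [[ 0.967  0.253 -0.001]
 [ 0.253 -0.967  0.002]
 [-0.    -0.002 -1.   ]]
scene [-0.295  0.454  1.086] 433.321133676844
top [0.265 0.041 1.473] 402.0984788180342
```

View pics/top0.png

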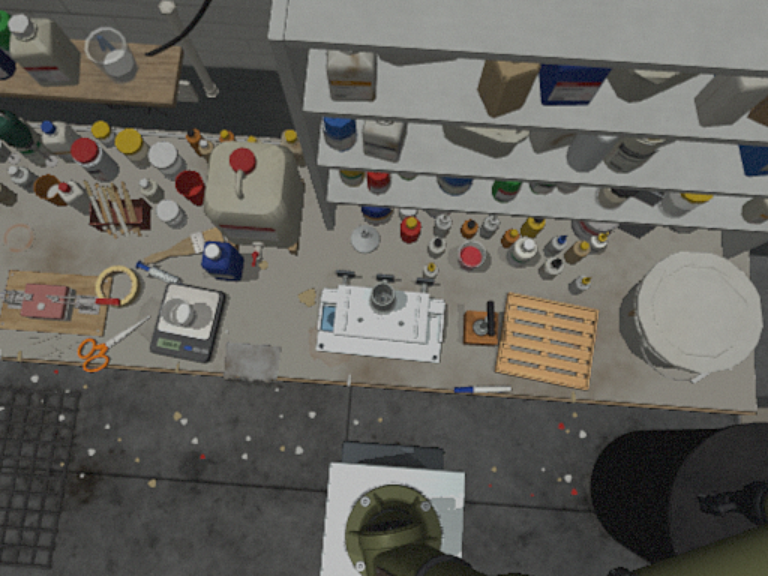

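View pics/scene0.png

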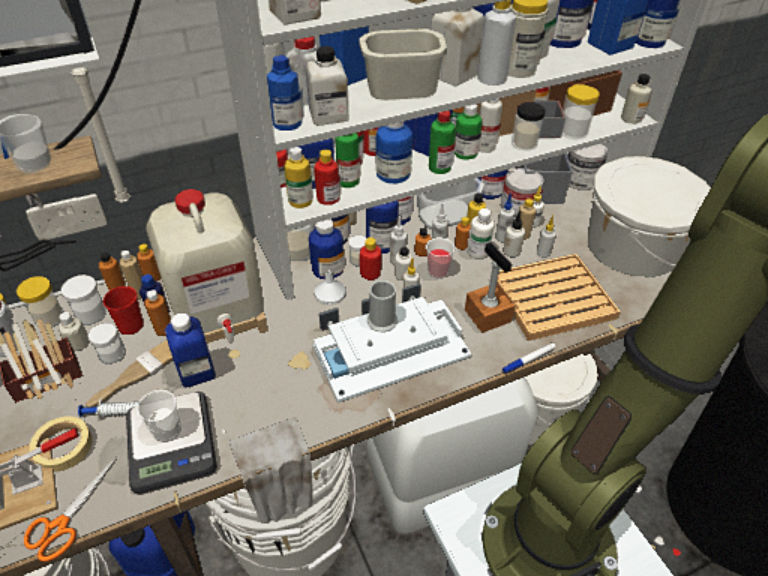

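The top view shows (1.5x pixels) the sleeve at (382,295), the press slab corners at (317,353) and (440,360), the socket at (487,318), the rack at (548,340), a mould in bay a at (328,318), and bay c apparently empty. The empty bench left of the press, around (275,320), looks free for the plate.

```bash
python3 - <<'E'
from h import *
d=np.load('top0.npz'); P=d['P']; col=d['color']; c={k:d[k] for k in('fx','fy','cx','cy','Rw','o')}
def box(x0,x1,y0,y1,z0,z1): return (P[...,0]>x0)&(P[...,0]<x1)&(P[...,1]>y0)&(P[...,1]<y1)&(P[...,2]>z0)&(P[...,2]<z1)
for n,(u,v) in dict(sleeve=(382,295),slabL=(317,353),slabR=(440,360),sock=(487,318),rack=(548,340)).items(): print(n,P[int(v/1.5),int(u/1.5)].round(3))
def mr(m,name):
    m=m.astype(np.uint8); n,l,st,_=cv2.connectedComponentsWithStats(m); k=1+np.argmax(st[1:,4]); pts=P[l==k][:,:2]
    r=cv2.minAreaRect(pts.astype(np.float32)*1000); print(name,len(pts),np.round(r[0],1),np.round(r[1],1),round(r[2],2),'z',np.median(P[l==k][:,2]).round(4))
sx,sy=P[197,254][:2]
mr(box(sx-.15,sx+.1,sy-.1,sy+.1,.125,.18),'sleeve')
mr(box(.4,.75,-.2,.25,.005,.04),'slab')
mr(box(.4,.75,-.15,.2,.05,.085),'plate')
mr(box(.3,.8,-.6,-.2,.15,.25),'bar')
mr(box(.3,.8,-.33,-.12,.045,.065),'holder')
mr(box(.3,.8,-.65,-.2,.012,.032),'rack')
hs=cv2.cvtColor(col,cv2.COLOR_BGR2HSV)
m=(hs[...,0]>90)&(hs[...,0]<115)&(hs[...,1]>90)&box(.4,.75,-.2,.25,.005,.06); mr(m,'blue')
# bench heightmap left of press: any pixels over 1.5cm
for y0 in np.arange(.1,.4,.05):
  print(round(y0,2),[ (lambda q: round(float(np.nanmax(q)),3) if q.size else None)(P[...,2][box(x,x+.05,y0,y0+.05,-.05,.4)]) for x in np.arange(.45,.85,.05)])
E
```

```text
sleeve [0.546 0.064 0.061]
slabL [ 0.401  0.212 -0.003]
slabR [ 0.405 -0.089 -0.006]
sock [ 0.487 -0.171  0.169]
rack [ 0.473 -0.347  0.013]
sleeve 90 [531.5  59.5] [53.7 47.5] 4.57 z 0.1398
slab 1550 [480.3  59.9] [310.  158.7] 88.71 z 0.015
plate 130 [719.2   3.8] [51.4 55.8] 78.25 z 0.0709
bar 2126 [ 748.4 -400.2] [399.2  76.3] 89.96 z 0.2194
holder 335 [ 484.8 -179.5] [76.7 77. ] 89.9 z 0.0537
rack 2696 [ 468.8 -344. ] [223.7 199.6] 82.21 z 0.0193
blue 44 [484.5 188.4] [62.  26.4] 6.97 z 0.0356
0.1 [0.064, 0.059, 0.058, 0.01, 0.065, 0.4, 0.306, None]
0.15 [0.053, 0.051, 0.059, 0.007, 0.01, 0.4, 0.304, None]
0.2 [0.042, 0.043, 0.018, 0.01, 0.007, 0.399, 0.005, None]
0.25 [0.007, 0.007, 0.008, 0.242, 0.274, 0.276, 0.276, 0.266]
0.3 [0.007, 0.007, 0.01, 0.259, 0.286, 0.317, 0.317, 0.277]
0.35 [0.004, 0.005, 0.109, 0.249, 0.322, 0.324, 0.32, 0.278]
0.4 [0.014, 0.021, 0.168, 0.25, 0.282, 0.286, 0.285, 0.274]
```

```bash
python3 - <<'E'
from h import *
d=np.load('top0.npz'); P=d['P'].reshape(-1,3)
for z0 in (.12,.2,.25,.3,.35,.4,.5,.6,.8,1.0):
  q=P[(P[:,2]>z0)&(P[:,2]<z0+.1)&(P[:,0]>.35)]
  print(z0,[round(float(np.min(q[(q[:,1]>y)&(q[:,1]<y+.1),0],initial=9)),2) for y in np.arange(-.5,.4,.1)])
E
python3 -m handwheel '[{"turn":[0,0,0],"offset":[0,0,-0.04],"jaw":1},{"turn":[0,0,0],"offset":[0.04,-0.03,-0.08],"jaw":1},{"turn":[0,0,0],"offset":[0.08,-0.06,-0.12],"jaw":1},{"turn":[0,0,0],"offset":[0.12,-0.09,-0.15],"jaw":1},{"turn":[0,0,0],"offset":[0.16,-0.12,-0.15],"jaw":1},{"turn":[0,0,0],"offset":[0.20,-0.15,-0.15],"jaw":1},{"turn":[0,0,0],"offset":[0.24,-0.18,-0.15],"jaw":1},{"turn":[0,0,0],"offset":[0.28,-0.21,-0.15],"jaw":1},{"turn":[0,0,0],"offset":[0.32,-0.24,-0.15],"jaw":1},{"turn":[0,0,0],"offset":[0.35,-0.27,-0.15],"jaw":1},{"turn":[0,0,0],"offset":[0.38,-0.30,-0.15],"jaw":1},{"turn":[0,0,0],"offset":[0.40,-0.33,-0.15],"jaw":1},{"turn":[0,0,0],"offset":[0.40,-0.33,-0.15],"jaw":1},{"turn":[0,0,0],"offset":[0.40,-0.33,-0.15],"jaw":1}]' 60
```

```text
0.12 [0.51, 0.64, 0.66, 0.45, 0.71, 0.5, 0.71, 0.64, 0.64]
0.2 [0.71, 0.71, 0.71, 0.71, 0.71, 0.71, 0.71, 0.65, 0.64]
0.25 [0.73, 0.74, 0.73, 0.73, 0.74, 0.73, 0.71, 0.66, 0.65]
0.3 [0.71, 0.71, 0.71, 0.71, 0.71, 0.71, 0.71, 0.71, 0.68]
0.35 [0.71, 0.71, 0.71, 0.71, 0.71, 0.71, 0.71, 0.71, 0.97]
0.4 [0.71, 0.71, 0.71, 0.71, 0.71, 0.71, 0.71, 0.71, 0.97]
0.5 [9.0, 0.73, 0.73, 0.72, 0.75, 0.71, 0.71, 0.71, 0.95]
0.6 [0.71, 0.71, 0.71, 0.71, 0.71, 0.71, 0.71, 0.71, 9.0]
0.8 [0.72, 0.71, 0.71, 0.71, 0.71, 0.71, 0.71, 0.71, 9.0]
1.0 [9.0, 9.0, 9.0, 9.0, 9.0, 9.0, 9.0, 9.0, 9.0]
t: 1.5
tool_pos: [0.4684, -0.2067, 0.3951]
eef_rot: [0.992, 0.13, -0.0, 0.0]
ft_force: [-0.8, -0.4, -0.4]
opening: 0.995
finger_force: 0.0
```

```bash
python3 - <<'E'
from h import *
c=cam('wrist'); print(c['o'].round(3),c['Rw'].round(2).tolist()); P=cloud(c); np.savez('w1.npz',P=P,**{k:c[k] for k in('color','fx','fy','cx','cy','Rw','o','z_map')})
cv2.imwrite('pics/w1.png',cv2.resize(c['color'],None,fx=1.5,fy=1.5))
dark=(cv2.cvtColor(c['color'],cv2.COLOR_BGR2GRAY)<60)&(P[...,2]>.165)&(P[...,2]<.205)
n,l,st,_=cv2.connectedComponentsWithStats(dark.astype(np.uint8)); 
for k in range(1,n):
    if st[k,4]>200:
        v,u=np.nonzero(l==k); q=np.array([ray(c,a,b,.19)[:2] for a,b in zip(u,v)],np.float32)*1000
        print(st[k],cv2.minAreaRect(q),np.median(P[l==k][:,2]))
E
```

```text
[ 0.535 -0.189  0.525] [[0.26, -0.93, -0.26], [-0.97, -0.25, -0.07], [-0.0, 0.27, -0.96]]
[222 101  25  74 885] ((489.674560546875, -175.64013671875), (75.2074203491211, 14.320533752441406), 4.66611385345459) 0.19111115842614745
```

View pics/w1.png

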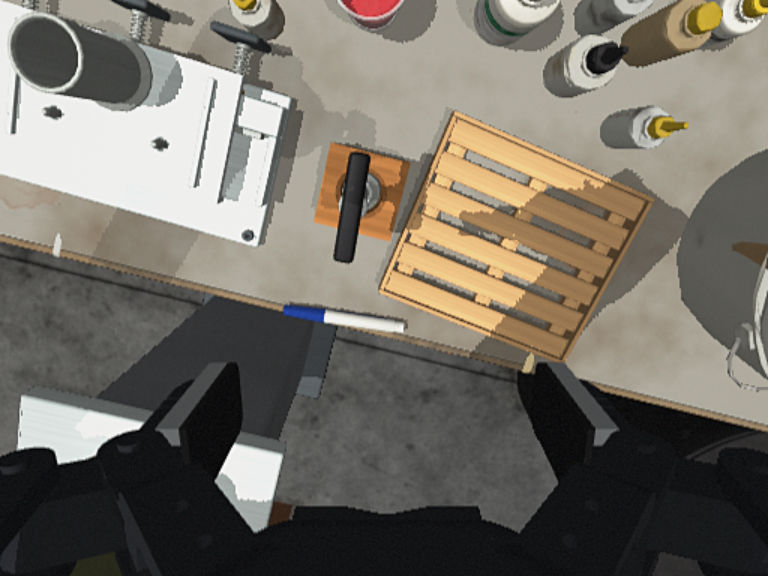

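The wrist view shows the bar from (357,155) to (343,260), the sleeve mouth at (45,55), the pins at (53,112) and (160,143), and bay a empty at (265,125). I'll locate the press from these and get the grasp offsets.

```bash
python3 - <<'E'
from h import *
d=np.load('w1.npz'); c={k:d[k] for k in('fx','fy','cx','cy','Rw','o')}
for u,v in ((53,112),(160,143)): print('pin',ray(c,u/1.5,v/1.5,.063).round(4))
for u,v in ((249,235),): print('slab screw',ray(c,u/1.5,v/1.5,.015).round(4))
for u,v in ((262,245),(293,98)): print('slab corner',ray(c,u/1.5,v/1.5,.015).round(4))
print('rack corners',[ray(c,u/1.5,v/1.5,.026)[:2].round(4).tolist() for u,v in ((455,112),(653,203),(567,360),(381,293))])
to(.4897,-.1756,.174,94.67); to(.4897,-.1756,.30)
E
```

```text
pin [0.4872 0.1064 0.063 ]
pin [0.4853 0.0105 0.063 ]
slab screw [ 0.4115 -0.072   0.015 ]
slab corner [ 0.4045 -0.0873  0.015 ]
slab corner [ 0.5559 -0.0886  0.015 ]
rack corners [[0.5833, -0.2442], [0.5517, -0.4633], [0.3673, -0.4403], [0.389, -0.2218]]
offset [0.0299, -0.0264, 0.221]
turn [-0.08, 0.04, -169.99]
turn [0.02, 0.05, 10.01]
offset [0.0298, -0.0264, 0.095]
```

```bash
python3 -m handwheel '[{"turn":[0,0,6],"offset":[0.03,-0.026,0.03],"jaw":1},{"turn":[0,0,10],"offset":[0.03,-0.026,0.06],"jaw":1},{"turn":[0,0,10],"offset":[0.03,-0.026,0.10],"jaw":1},{"turn":[0,0,10],"offset":[0.03,-0.026,0.14],"jaw":1},{"turn":[0,0,10],"offset":[0.03,-0.026,0.18],"jaw":1},{"turn":[0,0,10],"offset":[0.03,-0.026,0.205],"jaw":1},{"turn":[0,0,10],"offset":[0.03,-0.026,0.221],"jaw":1},{"turn":[0,0,10],"offset":[0.03,-0.026,0.221],"jaw":1},{"turn":[0,0,10],"offset":[0.03,-0.026,0.221],"jaw":0},{"turn":[0,0,10],"offset":[0.03,-0.026,0.221],"jaw":0},{"turn":[0,0,10],"offset":[0.03,-0.026,0.221],"jaw":0},{"turn":[0,0,10],"offset":[0.03,-0.026,0.221],"jaw":0},{"turn":[0,0,10],"offset":[0.03,-0.026,0.221],"jaw":0},{"turn":[0,0,10],"offset":[0.03,-0.026,0.221],"jaw":0},{"turn":[0,0,10],"offset":[0.03,-0.026,0.221],"jaw":0}]' 80
```

```text
t: 3.05
tool_pos: [0.4911, -0.1758, 0.1755]
eef_rot: [0.999, 0.041, 0.001, 0.001]
ft_force: [-1.3, 0.2, 5.1]
opening: 0.206
finger_force: 78.2
```

```bash
python3 -m handwheel '[{"turn":[0,0,0],"offset":[0,0,-0.02],"jaw":0},{"turn":[0,0,0],"offset":[0,0,-0.05],"jaw":0},{"turn":[0,0,0],"offset":[0,0,-0.08],"jaw":0},{"turn":[0,0,0],"offset":[0,0,-0.12],"jaw":0},{"turn":[0,0,0],"offset":[0,0,-0.16],"jaw":0},{"turn":[0,0,0],"offset":[0,-0.03,-0.19],"jaw":0},{"turn":[0,0,0],"offset":[0.01,-0.06,-0.19],"jaw":0},{"turn":[0,0,0],"offset":[0.01,-0.09,-0.19],"jaw":0},{"turn":[0,0,0],"offset":[0.01,-0.12,-0.19],"jaw":0},{"turn":[0,0,0],"offset":[0.01,-0.13,-0.19],"jaw":0},{"turn":[0,0,0],"offset":[0.01,-0.13,-0.19],"jaw":0},{"turn":[0,0,0],"offset":[0.01,-0.13,-0.19],"jaw":0},{"turn":[0,0,0],"offset":[0.01,-0.13,-0.19],"jaw":0}]' 80
python3 - <<'E'
from h import *
s=info()
c=cam('wrist'); P=cloud(c); np.savez('w2.npz',P=P,**{k:c[k] for k in('color','fx','fy','cx','cy','Rw','o','z_map')})
cv2.imwrite('pics/w2.png',cv2.resize(c['color'],None,fx=1.5,fy=1.5))
for n in ('top',):
    t=cam(n); cv2.imwrite('pics/top2.png',cv2.resize(t['color'][150:260,190:360],None,fx=4,fy=4,interpolation=cv2.INTER_CUBIC))
m=(P[...,2]>.137)&(P[...,2]<.147)&(P[...,0]>.49)&(P[...,1]>.01)&(P[...,1]<.12)
q=P[m][:,:2].astype(np.float32)*1000; print(len(q),cv2.minEnclosingCircle(q),cv2.minAreaRect(q))
E
```

```text
t: 4.35
tool_pos: [0.4897, -0.0473, 0.3638]
eef_rot: [0.999, 0.039, -0.0, 0.0]
ft_force: [-0.1, -1.2, -2.8]
opening: 0.206
finger_force: 78.8
{'t': 4.35, 'tool_pos': [0.49, -0.047, 0.364], 'eef_rot': [0.999, 0.039, -0.0, 0.0], 'joint_positions': [0.682, -0.031, -0.617, 1.611, -0.018, 1.557, -1.427], 'ft_force': [-0.094, -1.161, -2.779], 'opening': 0.206, 'finger_force': 78.789}
toolaxes cols
 [[ 0.997  0.078 -0.001]
 [ 0.078 -0.997 -0.   ]
 [-0.001  0.    -1.   ]]
869 ((535.2548828125, 63.86492919921875), 27.322418212890625) ((535.0692749023438, 63.644065856933594), (53.78952407836914, 53.09151077270508), 87.92819213867188)
```

View pics/w2.png

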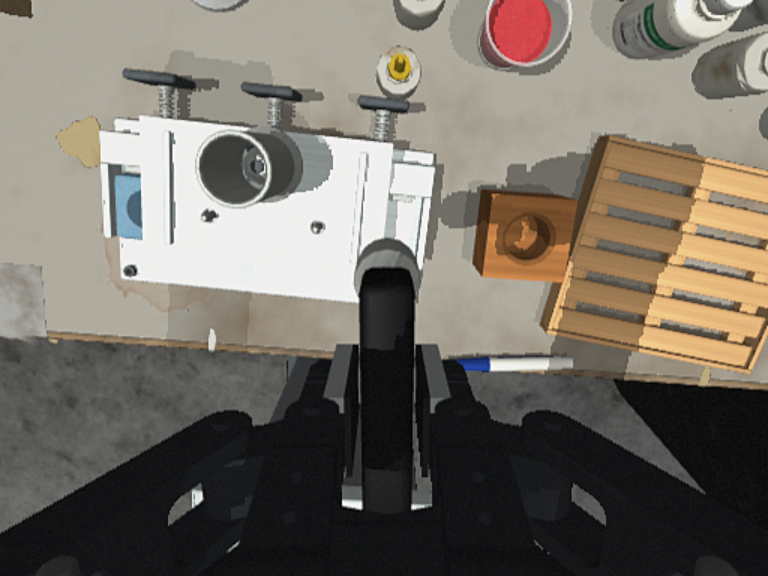

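Wrist view: sleeve mouth at (245,170), the nut visible inside at (257,165), pins at (209,215) and (317,227), holder hole at (527,238), and the socket hanging in the grip.

```bash
python3 - <<'E'
from h import *
d=np.load('w2.npz'); c={k:d[k] for k in('fx','fy','cx','cy','Rw','o')}; P=d['P']; g=cv2.cvtColor(d['color'],cv2.COLOR_BGR2GRAY)
r=lambda u,v,z:ray(c,u/1.5,v/1.5,z)[:2].round(4).tolist()
print('nut',r(257,165,.077),'pins',r(209,213,.063),r(317,226,.063),'hole',r(527,238,.055))
# sleeve mouth outer ellipse -> via depth step mask boundary ray-cast on z=.142
m=((P[...,2]>.136)&(P[...,2]<.15)).astype(np.uint8); n,l,st,ce=cv2.connectedComponentsWithStats(m)
k=[i for i in range(1,n) if st[i,4]>200]; print(st[k])
for i in k:
    cn=max(cv2.findContours((l==i).astype(np.uint8),cv2.RETR_EXTERNAL,cv2.CHAIN_APPROX_NONE)[0],key=len)[:,0]
    q=np.array([ray(c,a,b,.142)[:2] for a,b in cn],np.float32)*1000; print(cv2.fitEllipse(q))
# slab corners front
for u,v in ((119,265),(101,117),(434,154)): print('slab c',r(u,v,.015),r(u,v,.04))
print('thumb tops',[r(u,v,.056) for u,v in ((124,73),(196,82),(242,86),(301,96),(359,100),(409,106))])
im=d['color'][90:150,110:220]; cv2.imwrite('pics/w2c.png',cv2.resize(im,None,fx=6,fy=6,interpolation=cv2.INTER_CUBIC))
E
```

```text
nut [0.5353, 0.0639] pins [0.4901, 0.1092] [0.4862, 0.0142] hole [0.489, -0.175]
[[130  86  53  53 889]]
((535.082763671875, 63.40678787231445), (53.02735137939453, 54.620338439941406), 9.769054412841797)
slab c [0.4231, 0.2171] [0.4301, 0.2036]
slab c [0.5638, 0.2242] [0.5635, 0.2103]
slab c [0.5553, -0.087] [0.5554, -0.0846]
thumb tops [[0.5997, 0.1797], [0.5974, 0.1204], [0.5974, 0.0822], [0.5934, 0.0329], [0.5941, -0.0157], [0.5927, -0.058]]
```

View pics/w2c.png

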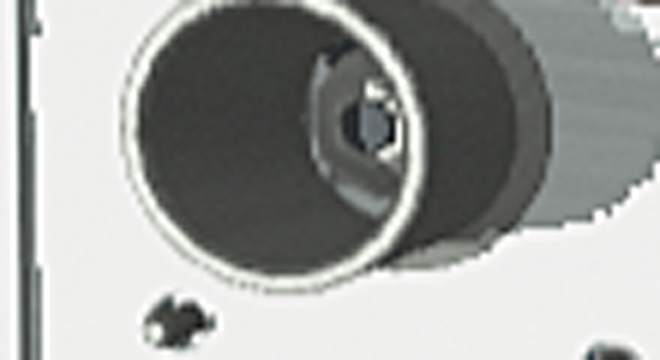

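```bash
python3 -c "
from h import *
to(.5367,.0636,.34); to(.5367,.0636,.227)"
```

```text
offset [0.0555, -0.1064, 0.0239]
offset [0.0556, -0.1064, 0.1369]
```

```bash
python3 -m handwheel '[{"turn":[0,0,0],"offset":[0.02,-0.03,0],"jaw":0},{"turn":[0,0,0],"offset":[0.04,-0.06,0],"jaw":0},{"turn":[0,0,0],"offset":[0.05,-0.09,0],"jaw":0},{"turn":[0,0,0],"offset":[0.0555,-0.1064,0],"jaw":0},{"turn":[0,0,0],"offset":[0.0555,-0.1064,0],"jaw":0},{"turn":[0,0,0],"offset":[0.0555,-0.1064,0],"jaw":0},{"turn":[0,0,0],"offset":[0.0555,-0.1064,0.02],"jaw":0},{"turn":[0,0,0],"offset":[0.0555,-0.1064,0.04],"jaw":0},{"turn":[0,0,0],"offset":[0.0555,-0.1064,0.06],"jaw":0},{"turn":[0,0,0],"offset":[0.0555,-0.1064,0.075],"jaw":0},{"turn":[0,0,0],"offset":[0.0555,-0.1064,0.09],"jaw":0},{"turn":[0,0,0],"offset":[0.0555,-0.1064,0.10],"jaw":0},{"turn":[0,0,0],"offset":[0.0555,-0.1064,0.11],"jaw":0},{"turn":[0,0,0],"offset":[0.0555,-0.1064,0.11],"jaw":0}]' 80
python3 -c "
from h import *
s=info(); print(s['wrist_torque'])
c=cam('wrist'); cv2.imwrite('pics/w3.png',cv2.resize(c['color'],None,fx=1.5,fy=1.5))"
```

```text
t: 5.85
tool_pos: [0.5359, 0.0651, 0.253]
eef_rot: [0.999, 0.041, -0.001, 0.0]
ft_force: [0.2, 0.4, -3.2]
opening: 0.203
finger_force: 79.0
{'t': 5.85, 'tool_pos': [0.536, 0.065, 0.253], 'eef_rot': [0.999, 0.041, -0.001, 0.0], 'joint_positions': [0.521, 0.139, -0.75, 1.691, 0.097, 1.351, -1.735], 'ft_force': [0.193, 0.385, -3.174], 'opening': 0.203, 'finger_force': 78.961}
toolaxes cols
 [[ 0.997  0.081 -0.002]
 [ 0.081 -0.997 -0.   ]
 [-0.002 -0.    -1.   ]]
[ 0.00353324  0.00732033 -0.00426569]
```

```bash
python3 -m handwheel '[{"turn":[0,0,8],"offset":[0,0,0],"jaw":0},{"turn":[0,0,16],"offset":[0,0,0],"jaw":0},{"turn":[0,0,24],"offset":[0,0.001,0],"jaw":0},{"turn":[0,0,32],"offset":[0,0.001,0],"jaw":0},{"turn":[0,0,40],"offset":[0,0.001,0],"jaw":0},{"turn":[0,0,48],"offset":[0,0.0015,0],"jaw":0},{"turn":[0,0,56],"offset":[0,0.0015,0],"jaw":0},{"turn":[0,0,60],"offset":[0,0.0015,0],"jaw":0},{"turn":[0,0,60],"offset":[0,0.0015,0],"jaw":0},{"turn":[0,0,60],"offset":[0,0.0015,0.006],"jaw":0},{"turn":[0,0,60],"offset":[0,0.0015,0.010],"jaw":0},{"turn":[0,0,60],"offset":[0,0.0015,0.014],"jaw":0},{"turn":[0,0,60],"offset":[0,0.0015,0.018],"jaw":0},{"turn":[0,0,60],"offset":[0,0.0015,0.022],"jaw":0},{"turn":[0,0,60],"offset":[0,0.0015,0.022],"jaw":0}]' 80
python3 -c "
from h import *
s=info(); print(s['wrist_torque'])"
```

```text
t: 7.4
tool_pos: [0.5363, 0.0632, 0.2315]
eef_rot: [0.885, -0.465, -0.001, 0.0]
ft_force: [-0.6, -0.2, -3.6]
opening: 0.206
finger_force: 78.9
{'t': 7.4, 'tool_pos': [0.536, 0.063, 0.231], 'eef_rot': [0.885, -0.465, -0.001, 0.0], 'joint_positions': [-0.313, 0.094, 0.157, 1.75, -0.015, 1.3, -2.69], 'ft_force': [-0.639, -0.194, -3.619], 'opening': 0.206, 'finger_force': 78.911}
toolaxes cols
 [[ 0.568 -0.823 -0.001]
 [-0.823 -0.568 -0.   ]
 [-0.001  0.001 -1.   ]]
[-0.00983169 -0.05294249 -0.00364153]
```

```bash
python3 -m handwheel '[{"turn":[0,0,0],"offset":[0,0,0.003],"jaw":0},{"turn":[0,0,0],"offset":[0,0,0.006],"jaw":0},{"turn":[0,0,0],"offset":[0,0,0.009],"jaw":0},{"turn":[0,0,0],"offset":[0,0,0.010],"jaw":0},{"turn":[0,0,-4],"offset":[0,0,0.010],"jaw":0},{"turn":[0,0,-8],"offset":[0,0,0.010],"jaw":0},{"turn":[0,0,-12],"offset":[0,0,0.010],"jaw":0},{"turn":[0,0,-16],"offset":[0,0,0.010],"jaw":0},{"turn":[0,0,-20],"offset":[0,0,0.010],"jaw":0},{"turn":[0,0,-24],"offset":[0,0,0.010],"jaw":0},{"turn":[0,0,-28],"offset":[0,0,0.010],"jaw":0},{"turn":[0,0,-32],"offset":[0,0,0.010],"jaw":0},{"turn":[0,0,-32],"offset":[0,0,0.010],"jaw":0}]' 80
python3 -c "
from h import *
s=info(); print(s['wrist_torque'])"
```

```text
t: 8.7
tool_pos: [0.5364, 0.0637, 0.2221]
eef_rot: [0.979, -0.202, -0.0, 0.0]
ft_force: [-0.3, -0.8, -4.0]
opening: 0.202
finger_force: 78.9
{'t': 8.7, 'tool_pos': [0.536, 0.064, 0.222], 'eef_rot': [0.979, -0.202, -0.0, 0.0], 'joint_positions': [-0.295, 0.1, 0.137, 1.763, -0.014, 1.281, -2.133], 'ft_force': [-0.313, -0.763, -3.953], 'opening': 0.202, 'finger_force': 78.856}
toolaxes cols
 [[ 0.918 -0.396 -0.   ]
 [-0.396 -0.918 -0.   ]
 [-0.     0.    -1.   ]]
[-0.14370508  0.11084887 -0.04668801]
```

```bash
python3 -m handwheel '[{"turn":[0,0,-4],"offset":[0,0,0],"jaw":0},{"turn":[0,0,-8],"offset":[0,0,0],"jaw":0},{"turn":[0,0,-12],"offset":[0,0,0],"jaw":0},{"turn":[0,0,-16],"offset":[0,0,0],"jaw":0},{"turn":[0,0,-20],"offset":[0,0,0],"jaw":0},{"turn":[0,0,-24],"offset":[0,0,0],"jaw":0},{"turn":[0,0,-28],"offset":[0,0,0],"jaw":0},{"turn":[0,0,-32],"offset":[0,0,0],"jaw":0},{"turn":[0,0,-35],"offset":[0,0,0],"jaw":0},{"turn":[0,0,-38],"offset":[0,0,0],"jaw":0},{"turn":[0,0,-38],"offset":[0,0,0],"jaw":0}]' 80
python3 -c "
from h import *
s=info(); print(s['wrist_torque'])"
```

```text
t: 9.8
tool_pos: [0.5365, 0.064, 0.2221]
eef_rot: [0.992, 0.127, -0.0, -0.0]
ft_force: [-1.0, 0.6, -4.5]
opening: 0.204
finger_force: 78.8
{'t': 9.8, 'tool_pos': [0.536, 0.064, 0.222], 'eef_rot': [0.992, 0.127, -0.0, -0.0], 'joint_positions': [-0.266, 0.1, 0.105, 1.761, -0.011, 1.281, -1.474], 'ft_force': [-1.044, 0.645, -4.497], 'opening': 0.204, 'finger_force': 78.827}
toolaxes cols
 [[ 0.968  0.252 -0.   ]
 [ 0.252 -0.968  0.   ]
 [-0.    -0.    -1.   ]]
[ 0.07107677  0.066199   -0.0533682 ]
```

```bash
python3 -m handwheel '[{"turn":[0,0,-2],"offset":[0,0,0],"jaw":0},{"turn":[0,0,-4],"offset":[0,0,0],"jaw":0},{"turn":[0,0,-4],"offset":[0,0,0],"jaw":0}]' 80
python3 -c "
from h import *
s=info(); print(s['wrist_torque'])"
```

```text
t: 10.1
tool_pos: [0.5365, 0.064, 0.2221]
eef_rot: [0.987, 0.161, -0.0, -0.0]
ft_force: [-0.5, 0.6, -3.6]
opening: 0.205
finger_force: 78.8
{'t': 10.1, 'tool_pos': [0.536, 0.064, 0.222], 'eef_rot': [0.987, 0.161, -0.0, -0.0], 'joint_positions': [-0.263, 0.101, 0.102, 1.761, -0.011, 1.281, -1.405], 'ft_force': [-0.481, 0.582, -3.574], 'opening': 0.205, 'finger_force': 78.805}
toolaxes cols
 [[ 0.948  0.318 -0.   ]
 [ 0.318 -0.948  0.   ]
 [-0.    -0.    -1.   ]]
[ 0.08877612  0.09862366 -0.07169851]
```

```bash
python3 -m handwheel '[{"turn":[0,0,-2],"offset":[0,0,0],"jaw":0},{"turn":[0,0,-4],"offset":[0,0,0],"jaw":0},{"turn":[0,0,-6],"offset":[0,0,0],"jaw":0},{"turn":[0,0,-6],"offset":[0,0,0],"jaw":0}]' 80
python3 -c "
from h import *
s=info(); print(s['wrist_torque'])"
```

```text
t: 10.5
tool_pos: [0.5365, 0.0639, 0.2222]
eef_rot: [0.977, 0.212, -0.0, -0.0]
ft_force: [-0.3, 0.3, -4.8]
opening: 0.2
finger_force: 78.8
{'t': 10.5, 'tool_pos': [0.537, 0.064, 0.222], 'eef_rot': [0.977, 0.212, -0.0, -0.0], 'joint_positions': [-0.258, 0.101, 0.097, 1.761, -0.01, 1.281, -1.302], 'ft_force': [-0.253, 0.319, -4.765], 'opening': 0.2, 'finger_force': 78.803}
toolaxes cols
 [[ 0.91   0.415 -0.   ]
 [ 0.415 -0.91   0.   ]
 [-0.    -0.    -1.   ]]
[ 0.17644204  0.076709   -0.30778695]
```

```bash
python3 -m handwheel '[{"turn":[0,0,5],"offset":[0,0,0],"jaw":0},{"turn":[0,0,12],"offset":[0,0,0],"jaw":0},{"turn":[0,0,12],"offset":[0,0,-0.01],"jaw":0},{"turn":[0,0,12],"offset":[0,0,-0.03],"jaw":0},{"turn":[0,0,12],"offset":[0,0,-0.06],"jaw":0},{"turn":[0,0,12],"offset":[0,0,-0.09],"jaw":0},{"turn":[0,0,12],"offset":[0,0,-0.13],"jaw":0},{"turn":[0,0,16],"offset":[0,0,-0.14],"jaw":0},{"turn":[0,0,20],"offset":[0,0,-0.14],"jaw":0},{"turn":[0,0,20],"offset":[0,0,-0.14],"jaw":0}]' 80
python3 - <<'E'
from h import *
info(); to(.4911,-.1758,.3635,94.67)
c=cam('wrist'); P=cloud(c); np.savez('w4.npz',P=P,**{k:c[k] for k in('color','fx','fy','cx','cy','Rw','o','z_map')})
E
```

```text
t: 11.5
tool_pos: [0.537, 0.0638, 0.3643]
eef_rot: [0.999, 0.041, 0.002, -0.0]
ft_force: [0.6, -0.6, -2.8]
opening: 0.203
finger_force: 80.8
{'t': 11.5, 'tool_pos': [0.537, 0.064, 0.364], 'eef_rot': [0.999, 0.041, 0.002, -0.0], 'joint_positions': [-0.276, 0.053, 0.114, 1.531, -0.006, 1.555, -1.65], 'ft_force': [0.626, -0.599, -2.797], 'opening': 0.203, 'finger_force': 80.766}
toolaxes cols
 [[ 0.997  0.082  0.003]
 [ 0.082 -0.997  0.   ]
 [ 0.003 -0.    -1.   ]]
offset [-0.0655, 0.235, 0.0006]
turn [0.27, -0.02, -179.94]
turn [-0.01, -0.17, 0.06]
```

```bash
python3 -m handwheel '[{"turn":[0,0,0],"offset":[-0.01,0.04,0],"jaw":0},{"turn":[0,0,0],"offset":[-0.02,0.08,0],"jaw":0},{"turn":[0,0,0],"offset":[-0.03,0.12,0],"jaw":0},{"turn":[0,0,0],"offset":[-0.045,0.16,0],"jaw":0},{"turn":[0,0,0],"offset":[-0.055,0.20,0],"jaw":0},{"turn":[0,0,0],"offset":[-0.065,0.225,0],"jaw":0},{"turn":[0,0,0],"offset":[-0.0655,0.235,0],"jaw":0},{"turn":[0,0,0],"offset":[-0.0655,0.235,0],"jaw":0},{"turn":[0,0,0],"offset":[-0.0655,0.235,0.03],"jaw":0},{"turn":[0,0,0],"offset":[-0.0655,0.235,0.06],"jaw":0},{"turn":[0,0,0],"offset":[-0.0655,0.235,0.09],"jaw":0},{"turn":[0,0,0],"offset":[-0.0655,0.235,0.12],"jaw":0},{"turn":[0,0,0],"offset":[-0.0655,0.235,0.135],"jaw":0},{"turn":[0,0,0],"offset":[-0.0655,0.235,0.145],"jaw":0},{"turn":[0,0,0],"offset":[-0.0655,0.235,0.155],"jaw":0},{"turn":[0,0,0],"offset":[-0.0655,0.235,0.165],"jaw":0},{"turn":[0,0,0],"offset":[-0.0655,0.235,0.165],"jaw":0}]' 80
python3 -c "
from h import *
s=info(); print(s['wrist_torque'])"
```

```text
t: 13.25
tool_pos: [0.49, -0.1755, 0.1965]
eef_rot: [0.999, 0.041, -0.001, -0.0]
ft_force: [-0.5, -0.8, -3.0]
opening: 0.203
finger_force: 80.8
{'t': 13.25, 'tool_pos': [0.49, -0.175, 0.196], 'eef_rot': [0.999, 0.041, -0.001, -0.0], 'joint_positions': [-0.03, 0.074, 0.339, 1.847, -0.026, 1.226, -1.172], 'ft_force': [-0.466, -0.771, -3.033], 'opening': 0.203, 'finger_force': 80.752}
toolaxes cols
 [[ 0.997  0.081 -0.001]
 [ 0.081 -0.997  0.   ]
 [-0.001 -0.    -1.   ]]
[ 0.04639039  0.03389829 -0.02864828]
```

```bash
python3 -m handwheel '[{"turn":[0,0,0],"offset":[0,0,0.008],"jaw":0},{"turn":[0,0,0],"offset":[0,0,0.014],"jaw":0},{"turn":[0,0,0],"offset":[0,0,0.019],"jaw":0},{"turn":[0,0,0],"offset":[0,0,0.020],"jaw":0},{"turn":[0,0,0],"offset":[0,0,0.020],"jaw":1},{"turn":[0,0,0],"offset":[0,0,0.020],"jaw":1},{"turn":[0,0,0],"offset":[0,0,0.020],"jaw":1},{"turn":[0,0,0],"offset":[0,0,0.020],"jaw":1},{"turn":[0,0,0],"offset":[0,0,0.020],"jaw":1},{"turn":[0,0,0],"offset":[0,0,0],"jaw":1},{"turn":[0,0,0],"offset":[0,0,-0.04],"jaw":1},{"turn":[0,0,0],"offset":[0,0,-0.08],"jaw":1},{"turn":[0,0,0],"offset":[0,0,-0.11],"jaw":1},{"turn":[0,0,0],"offset":[0,0,-0.11],"jaw":1}]' 80
python3 - <<'E'
from h import *
info(); to(.5353,.0636,.307)
c=cam('wrist'); cv2.imwrite('pics/w5.png',cv2.resize(c['color'],None,fx=1.5,fy=1.5))
d=np.load('top0.npz'); P=d['P'].reshape(-1,3); s=np.load('scene0.npz')['P'].reshape(-1,3)
for x in np.arange(.64,.34,-.02):
  r=''
  for y in np.arange(.52,.18,-.02):
    q=P[(abs(P[:,0]-x)<.012)&(abs(P[:,1]-y)<.012),2]; q=q[~np.isnan(q)]
    r+=' %4d'%(1000*np.max(q)) if len(q) else '    .'
  print('%.2f'%x,r)
E
```

```text
t: 14.65
tool_pos: [0.4925, -0.1766, 0.3125]
eef_rot: [0.999, 0.041, 0.004, 0.001]
ft_force: [0.3, -0.2, -0.1]
opening: 0.999
finger_force: 0.0
{'t': 14.65, 'tool_pos': [0.493, -0.177, 0.312], 'eef_rot': [0.999, 0.041, 0.004, 0.001], 'joint_positions': [-0.039, 0.011, 0.337, 1.676, -0.004, 1.447, -1.191], 'ft_force': [0.275, -0.171, -0.128], 'opening': 0.999, 'finger_force': 0.0}
toolaxes cols
 [[ 0.997  0.081  0.009]
 [ 0.081 -0.997 -0.002]
 [ 0.009  0.003 -1.   ]]
offset [0.062, -0.2359, 0.0054]
0.64    15    .    .  128  250  253  263  257  257  257  259  250  235    4   10    5    8
0.62    12    .  133  164  164  142    3  100  107    7    5    3    7    9    4    4    8
0.60     6    .  137  169  169  166    3  104  109    4    4    4    7    6    5    4    5
0.58     3    2  136  169  167  139    4  107  107    4    4    6    6    6    6    7    7
0.56     9    2  130  139  138  138    4    8    5    6   10    5    5    2    7    5   35
0.54    32   31   29   28    6    6    6    4    3    6    7    3    5    6    7   42   45
0.52    33   33   35   32   23    5    1    3    4    3    7    6    3    6    9   42   42
0.50   115   33   34   32   23    6    4    3    4    6    6    3    6    6    6   42   42
0.48   115  115   34   30   13    5    5    3    3    6    6    4    7    7    7   42   42
0.46    71  115   33   33    6    5    4    2    3    4    6    3    6    7    7   40   42
0.44   113  118   35   34    5   10   10    4    4    5    6    4    3    5    3   17   22
0.42    37   35   34   34    6   10   10   11    7    9    4    5    4    3    4   15   25
0.40    29   28   29   26    5    7    7   11   11    9   10    6    9    6    7   19   19
0.38    30   31   29   27    7    8    7    9    8    9    9    8    4    6    5    5    5
0.36    26   29   29   30   10   10    7    9   10    8    8    7    4    6    3    4    3
```

View pics/w5.png

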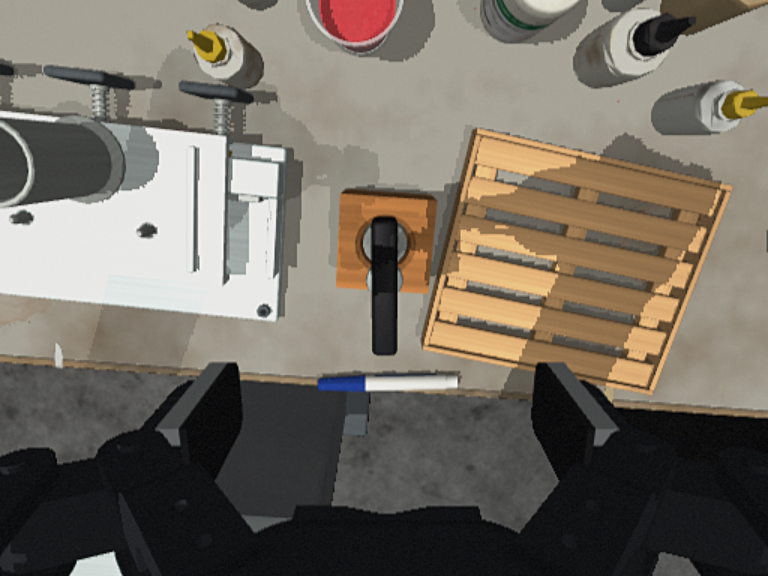

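The socket stands in its holder (bar (384,285), shaft into the hole at (384,245)). Free bench for the plate, rotated 90°, is at about x 0.40–0.62, y 0.23–0.35.

```bash
python3 -m handwheel '[{"turn":[0,0,-8],"offset":[0.005,-0.02,0],"jaw":1},{"turn":[0,0,-16],"offset":[0.01,-0.04,0],"jaw":1},{"turn":[0,0,-24],"offset":[0.015,-0.07,0],"jaw":1},{"turn":[0,0,-32],"offset":[0.02,-0.10,0],"jaw":1},{"turn":[0,0,-40],"offset":[0.025,-0.13,0],"jaw":1},{"turn":[0,0,-48],"offset":[0.035,-0.16,0],"jaw":1},{"turn":[0,0,-56],"offset":[0.045,-0.19,0],"jaw":1},{"turn":[0,0,-64],"offset":[0.055,-0.22,0],"jaw":1},{"turn":[0,0,-72],"offset":[0.062,-0.236,0],"jaw":1},{"turn":[0,0,-80],"offset":[0.062,-0.236,0],"jaw":1},{"turn":[0,0,-88],"offset":[0.062,-0.236,0],"jaw":1},{"turn":[0,0,-90],"offset":[0.062,-0.236,0],"jaw":1},{"turn":[0,0,-90],"offset":[0.062,-0.236,0],"jaw":1}]' 80
python3 - <<'E'
from h import *
info(); to(.5353,.0636,.112,180)
c=cam('wrist'); cv2.imwrite('pics/w6.png',cv2.resize(c['color'],None,fx=1.5,fy=1.5)); P=cloud(c)
m=((P[...,2]>.136)&(P[...,2]<.15)).astype(np.uint8); n,l,st,ce=cv2.connectedComponentsWithStats(m)
for i in range(1,n):
  if st[i,4]>300:
    cn=max(cv2.findContours((l==i).astype(np.uint8),cv2.RETR_EXTERNAL,cv2.CHAIN_APPROX_NONE)[0],key=len)[:,0]
    q=np.array([ray(c,a,b,.142)[:2] for a,b in cn],np.float32)*1000; print(st[i],cv2.fitEllipse(q))
E
```

```text
t: 16.0
tool_pos: [0.5324, 0.0645, 0.3058]
eef_rot: [0.678, 0.735, -0.001, -0.001]
ft_force: [-0.6, -0.1, -0.4]
opening: 1.001
finger_force: 0.0
{'t': 16.0, 'tool_pos': [0.532, 0.064, 0.306], 'eef_rot': [0.678, 0.735, -0.001, -0.001], 'joint_positions': [-0.262, 0.056, 0.097, 1.642, -0.005, 1.446, -0.084], 'ft_force': [-0.62, -0.145, -0.395], 'opening': 1.001, 'finger_force': 0.0}
toolaxes cols
 [[-0.081  0.997 -0.002]
 [ 0.997  0.081 -0.001]
 [-0.    -0.002 -1.   ]]
offset [-0.001, 0.0033, 0.1938]
turn [-0.04, -0.21, -175.34]
turn [-0.14, 0.03, 4.66]
[489   4  23  32 359] ((720.2093505859375, 209.2420654296875), (20.06231117248535, 22.64879608154297), 44.10233688354492)
[ 232  147   58   58 1033] ((534.7619018554688, 63.95706558227539), (52.87364196777344, 54.10478973388672), 5.160584449768066)
```

View pics/w6.png

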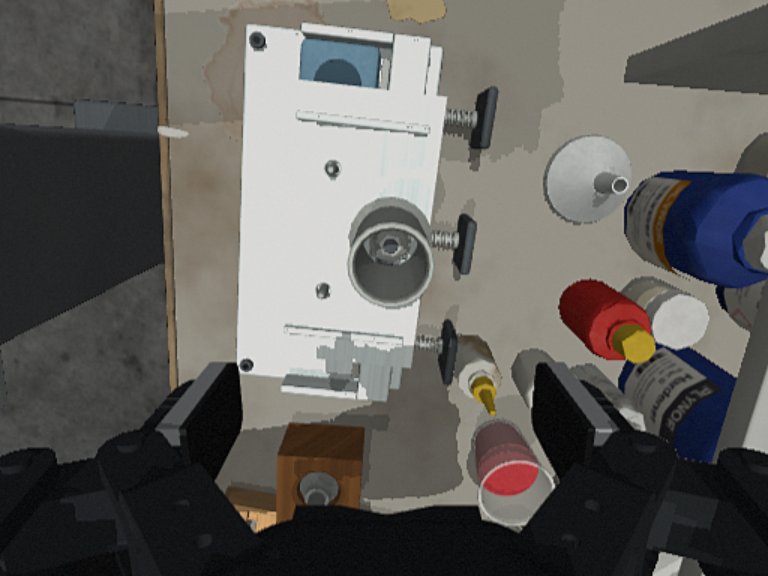

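Sleeve mouth at (390,265) centred, the nut turned at (390,245), mould c visible at (340,62), ejectors at (487,118), (466,245), (448,350). Descend and grip.

```bash
python3 -m handwheel '[{"turn":[0,0,0],"offset":[-0.001,0.003,0.04],"jaw":1},{"turn":[0,0,0],"offset":[-0.001,0.003,0.08],"jaw":1},{"turn":[0,0,0],"offset":[-0.001,0.003,0.12],"jaw":1},{"turn":[0,0,0],"offset":[-0.001,0.003,0.15],"jaw":1},{"turn":[0,0,0],"offset":[-0.001,0.003,0.175],"jaw":1},{"turn":[0,0,0],"offset":[-0.001,0.003,0.194],"jaw":1},{"turn":[0,0,0],"offset":[-0.001,0.003,0.194],"jaw":1},{"turn":[0,0,0],"offset":[-0.001,0.003,0.194],"jaw":0},{"turn":[0,0,0],"offset":[-0.001,0.003,0.194],"jaw":0},{"turn":[0,0,0],"offset":[-0.001,0.003,0.194],"jaw":0},{"turn":[0,0,0],"offset":[-0.001,0.003,0.194],"jaw":0},{"turn":[0,0,0],"offset":[-0.001,0.003,0.194],"jaw":0},{"turn":[0,0,0],"offset":[-0.001,0.003,0.186],"jaw":0},{"turn":[0,0,0],"offset":[-0.001,0.003,0.176],"jaw":0},{"turn":[0,0,0],"offset":[-0.001,0.003,0.176],"jaw":0}]' 100
```

```text
t: 17.55
tool_pos: [0.5369, 0.0638, 0.1328]
eef_rot: [0.678, 0.735, 0.001, 0.001]
ft_force: [0.4, 0.1, -6.4]
opening: 0.627
finger_force: 106.1
```

```bash
python3 -m handwheel '[{"turn":[0,0,0],"offset":[0,0,-0.01],"jaw":0},{"turn":[0,0,0],"offset":[0,0,-0.025],"jaw":0},{"turn":[0,0,0],"offset":[0,0,-0.045],"jaw":0},{"turn":[0,0,0],"offset":[0,0,-0.075],"jaw":0},{"turn":[0,0,0],"offset":[0,0,-0.105],"jaw":0},{"turn":[0,0,0],"offset":[0,-0.015,-0.135],"jaw":0},{"turn":[0,0,0],"offset":[0,-0.03,-0.15],"jaw":0},{"turn":[0,0,8],"offset":[0,-0.04,-0.15],"jaw":0},{"turn":[0,0,16],"offset":[0,-0.045,-0.15],"jaw":0},{"turn":[0,0,24],"offset":[0,-0.045,-0.15],"jaw":0},{"turn":[0,0,32],"offset":[0,-0.045,-0.15],"jaw":0},{"turn":[0,0,40],"offset":[0,-0.045,-0.15],"jaw":0},{"turn":[0,0,48],"offset":[0,-0.045,-0.15],"jaw":0},{"turn":[0,0,56],"offset":[0,-0.045,-0.15],"jaw":0},{"turn":[0,0,64],"offset":[0,-0.045,-0.15],"jaw":0},{"turn":[0,0,72],"offset":[0,-0.045,-0.15],"jaw":0},{"turn":[0,0,80],"offset":[0,-0.045,-0.15],"jaw":0},{"turn":[0,0,88],"offset":[0,-0.045,-0.15],"jaw":0},{"turn":[0,0,88],"offset":[0,-0.045,-0.15],"jaw":0}]' 100
python3 - <<'E'
from h import *
info(); to(.512,.262,.277); to(.512,.262,.089)
t=cam('top'); P=cloud(t); cv2.imwrite('pics/top3.png',cv2.resize(t['color'][120:300,130:370],None,fx=3,fy=3,interpolation=cv2.INTER_CUBIC))
E
```

```text
t: 19.45
tool_pos: [0.4907, 0.0599, 0.2813]
eef_rot: [0.998, 0.058, -0.001, 0.0]
ft_force: [-0.5, 0.2, -5.9]
opening: 0.629
finger_force: 106.7
{'t': 19.45, 'tool_pos': [0.491, 0.06, 0.281], 'eef_rot': [0.998, 0.058, -0.001, 0.0], 'joint_positions': [-0.249, -0.026, 0.072, 1.773, 0.002, 1.396, -1.632], 'ft_force': [-0.485, 0.189, -5.889], 'opening': 0.629, 'finger_force': 106.682}
toolaxes cols
 [[ 0.993  0.115 -0.001]
 [ 0.115 -0.993 -0.   ]
 [-0.001  0.    -1.   ]]
offset [0.0445, -0.1982, 0.0042]
offset [0.0447, -0.1983, 0.1922]
```

View pics/top3.png

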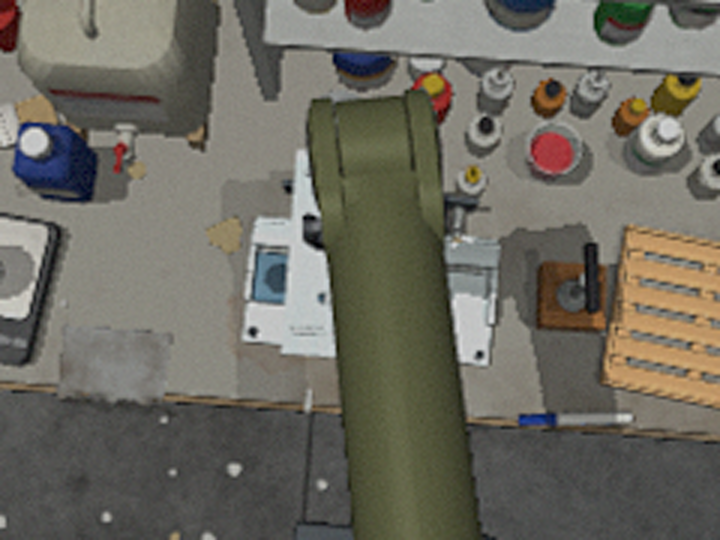

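The plate is lifted and turned, its long side along x (left edge at column 297); nothing else has moved. Moving it left and down.

```bash
python3 -m handwheel '[{"turn":[0,0,0],"offset":[0.01,-0.03,0],"jaw":0},{"turn":[0,0,0],"offset":[0.02,-0.07,0],"jaw":0},{"turn":[0,0,0],"offset":[0.03,-0.11,0],"jaw":0},{"turn":[0,0,0],"offset":[0.04,-0.15,0],"jaw":0},{"turn":[0,0,0],"offset":[0.0445,-0.18,0],"jaw":0},{"turn":[0,0,0],"offset":[0.0445,-0.198,0],"jaw":0},{"turn":[0,0,0],"offset":[0.0445,-0.198,0],"jaw":0},{"turn":[0,0,0],"offset":[0.0445,-0.198,0.03],"jaw":0},{"turn":[0,0,0],"offset":[0.0445,-0.198,0.06],"jaw":0},{"turn":[0,0,0],"offset":[0.0445,-0.198,0.09],"jaw":0},{"turn":[0,0,0],"offset":[0.0445,-0.198,0.12],"jaw":0},{"turn":[0,0,0],"offset":[0.0445,-0.198,0.14],"jaw":0},{"turn":[0,0,0],"offset":[0.0445,-0.198,0.16],"jaw":0},{"turn":[0,0,0],"offset":[0.0445,-0.198,0.175],"jaw":0},{"turn":[0,0,0],"offset":[0.0445,-0.198,0.182],"jaw":0},{"turn":[0,0,0],"offset":[0.0445,-0.198,0.182],"jaw":0}]' 100
```

```text
t: 21.1
tool_pos: [0.512, 0.2613, 0.0984]
eef_rot: [0.998, 0.058, -0.001, 0.001]
ft_force: [0.3, 0.5, -5.6]
opening: 0.624
finger_force: 106.9
```

```bash
python3 -m handwheel '[{"turn":[0,0,0],"offset":[0,0,0.003],"jaw":0},{"turn":[0,0,0],"offset":[0,0,0.006],"jaw":0},{"turn":[0,0,0],"offset":[0,0,0.006],"jaw":0}]' 100
```

```text
t: 21.4
tool_pos: [0.5126, 0.262, 0.0936]
eef_rot: [0.998, 0.058, 0.0, -0.0]
ft_force: [-0.1, -0.3, -5.8]
opening: 0.628
finger_force: 106.9
```

```bash
python3 -m handwheel '[{"turn":[0,0,0],"offset":[0,0,0.002],"jaw":0},{"turn":[0,0,0],"offset":[0,0,0.004],"jaw":0},{"turn":[0,0,0],"offset":[0,0,0.005],"jaw":0},{"turn":[0,0,0],"offset":[0,0,0.005],"jaw":0}]' 100
```

```text
t: 21.8
tool_pos: [0.5123, 0.2618, 0.088]
eef_rot: [0.998, 0.058, -0.0, 0.0]
ft_force: [0.1, -1.1, -5.4]
opening: 0.625
finger_force: 106.9
```

```bash
python3 -m handwheel '[{"turn":[0,0,0],"offset":[0,0,0.002],"jaw":0},{"turn":[0,0,0],"offset":[0,0,0.003],"jaw":0},{"turn":[0,0,0],"offset":[0,0,0.003],"jaw":0},{"turn":[0,0,0],"offset":[0,0,0.003],"jaw":0}]' 100
```

```text
t: 22.2
tool_pos: [0.5126, 0.2621, 0.0876]
eef_rot: [0.998, 0.058, 0.0, 0.0]
ft_force: [-5.2, -2.2, 6.7]
opening: 0.629
finger_force: 107.7
```

```bash
python3 -m handwheel '[{"turn":[0,0,0],"offset":[0,0,0.001],"jaw":1},{"turn":[0,0,0],"offset":[0,0,0.001],"jaw":1},{"turn":[0,0,0],"offset":[0,0,0.001],"jaw":1},{"turn":[0,0,0],"offset":[0,0,0],"jaw":1},{"turn":[0,0,0],"offset":[0,0,-0.03],"jaw":1},{"turn":[0,0,0],"offset":[0,0,-0.07],"jaw":1},{"turn":[0,0,0],"offset":[0,0,-0.11],"jaw":1},{"turn":[0,0,0],"offset":[0,0,-0.15],"jaw":1},{"turn":[0,0,0],"offset":[0,0.03,-0.19],"jaw":1},{"turn":[0,0,0],"offset":[-0.02,0.07,-0.22],"jaw":1},{"turn":[0,0,0],"offset":[-0.04,0.11,-0.24],"jaw":1},{"turn":[0,0,0],"offset":[-0.05,0.15,-0.25],"jaw":1},{"turn":[0,0,0],"offset":[-0.06,0.18,-0.26],"jaw":1},{"turn":[0,0,0],"offset":[-0.06,0.18,-0.26],"jaw":1},{"turn":[0,0,0],"offset":[-0.06,0.18,-0.26],"jaw":1}]' 100
python3 - <<'E'
from h import *
info()
c=cam('wrist'); cv2.imwrite('pics/w7.png',cv2.resize(c['color'],None,fx=1.5,fy=1.5)); P=cloud(c); np.savez('w7.npz',P=P,**{k:c[k] for k in('color','fx','fy','cx','cy','Rw','o','z_map')})
E
```

```text
t: 23.7
tool_pos: [0.4739, 0.0759, 0.3458]
eef_rot: [0.998, 0.057, 0.001, -0.0]
ft_force: [-0.4, 1.4, -0.1]
opening: 0.998
finger_force: 0.0
{'t': 23.7, 'tool_pos': [0.474, 0.076, 0.346], 'eef_rot': [0.998, 0.057, 0.001, -0.0], 'joint_positions': [-0.268, -0.074, 0.051, 1.692, 0.003, 1.522, -1.673], 'ft_force': [-0.366, 1.363, -0.149], 'opening': 0.998, 'finger_force': 0.0}
toolaxes cols
 [[ 0.993  0.114  0.001]
 [ 0.114 -0.993  0.001]
 [ 0.001 -0.001 -1.   ]]
```

View pics/w7.png

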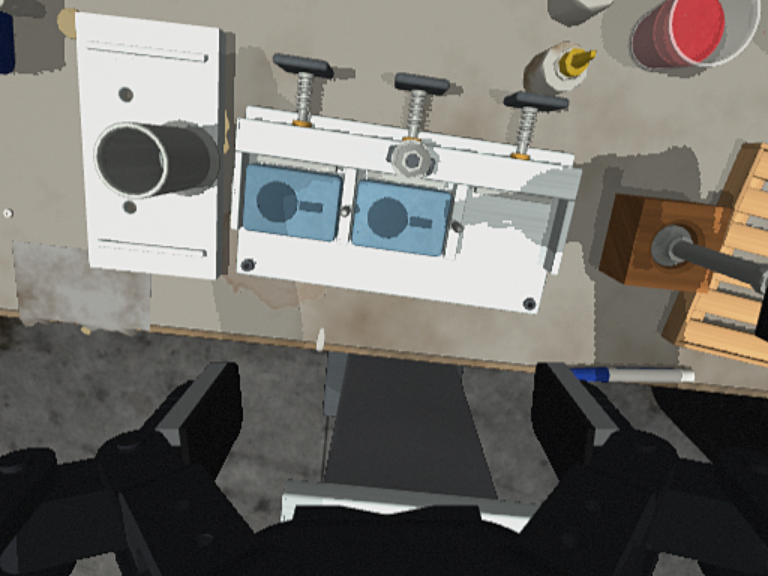

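Both moulds lie in bays c (292,203) and b (400,215), bay a is empty, the nut is at (412,158), and the plate lies flat at (150,145). Next: thumb positions and what stands behind them.

```bash
python3 - <<'E'
from h import *
d=np.load('w7.npz'); c={k:d[k] for k in('fx','fy','cx','cy','Rw','o')}
r=lambda u,v,z:ray(c,u/1.5,v/1.5,z)[:2].round(4)
print('thumbs top far/near corners',[r(*p,.056).tolist() for p in ((276,54),(332,65),(396,73),(449,82))],[r(*p,.056).tolist() for p in ((274,67),(330,78),(395,86),(447,95))])
print('nut',r(412,159,.077),'pins',r(346,211,.063),r(458,227,.063))
print('slab front corners',r(237,272,.015),r(538,313,.015))
print('mould c',[r(*p,.037).tolist() for p in ((245,166),(342,178),(339,241),(244,228))])
print('rack corners',r(755,145,.026),r(665,340,.026))
P=np.concatenate([np.load(f)['P'].reshape(-1,3) for f in('top0.npz','w1.npz','w2.npz','w4.npz','w7.npz')])
for x in np.arange(.70,.59,-.015):
  s=''
  for y in np.arange(.24,-.06,-.02):
    q=P[(abs(P[:,0]-x)<.0075)&(abs(P[:,1]-y)<.01),2]; q=q[q<.3]
    s+=' %4d'%(1000*np.percentile(q,97)) if len(q) else '    .'
  print('%.3f'%x,s)
E
```

```text
thumbs top far/near corners [[0.6027, 0.1789], [0.5998, 0.1344], [0.5998, 0.0834], [0.598, 0.0406]] [[0.593, 0.1799], [0.5901, 0.1352], [0.5901, 0.083], [0.5882, 0.0407]]
nut [0.5359 0.0633] pins [0.4873 0.1121] [0.4848 0.0166]
slab front corners [0.41  0.215] [ 0.4026 -0.0833]
mould c [[0.5127, 0.2051], [0.5122, 0.1201], [0.4561, 0.1177], [0.4581, 0.2039]]
rack corners [ 0.582  -0.2385] [ 0.3928 -0.2089]
0.700     3    3    3    2   15   37   67   36   15    3   19   76   85   69   62
0.685     3    3    3    3   12   32   41   31   12    3    3    3   35    3   80
0.670     3    3    3    3    3   17   22   17    3    3    3    3    3    3   62
0.655     3    3    3    3    3    3    3    3    3    3    3    3    3    3    3
0.640     3    3    3    3    3    3    3    3    3    3    2    3    3    2   64
0.625    22    3    3    3    3    3    3    3    3    3    3    3    3   62  116
0.610    22    3    3   56   56   54    3    2    3   23    3    3    3   60  106
0.595    24    3    3   58   58   58    3    3   58   58   57    3    3   58   62
```

```bash
python3 -m handwheel '[{"turn":[0,0,4],"offset":[0.03,0.006,0],"jaw":0},{"turn":[0,0,8],"offset":[0.06,0.012,0],"jaw":0},{"turn":[0,0,8],"offset":[0.09,0.018,0],"jaw":0},{"turn":[0,0,8],"offset":[0.12,0.024,0],"jaw":0},{"turn":[0,0,8],"offset":[0.143,0.03,0.01],"jaw":0},{"turn":[0,0,8],"offset":[0.153,0.0317,0.04],"jaw":0},{"turn":[0,0,8],"offset":[0.153,0.0317,0.08],"jaw":0},{"turn":[0,0,8],"offset":[0.153,0.0317,0.12],"jaw":0},{"turn":[0,0,8],"offset":[0.153,0.0317,0.16],"jaw":0},{"turn":[0,0,8],"offset":[0.153,0.0317,0.19],"jaw":0},{"turn":[0,0,8],"offset":[0.153,0.0317,0.20],"jaw":0},{"turn":[0,0,8],"offset":[0.153,0.0317,0.20],"jaw":0}]' 40
python3 - <<'E'
from h import *
info(); to(.63,.062,.042,90)
E
```

```text
t: 24.95
tool_pos: [0.6282, 0.0638, 0.143]
eef_rot: [1.0, -0.011, -0.002, 0.0]
ft_force: [0.7, 0.1, 0.4]
opening: 0.005
finger_force: 0.0
{'t': 24.95, 'tool_pos': [0.628, 0.064, 0.143], 'eef_rot': [1.0, -0.011, -0.002, 0.0], 'joint_positions': [-0.217, 0.348, 0.091, 1.626, -0.034, 1.173, -1.71], 'ft_force': [0.708, 0.101, 0.426], 'opening': 0.005, 'finger_force': 0.0}
toolaxes cols
 [[ 1.    -0.021 -0.004]
 [-0.021 -1.    -0.   ]
 [-0.004  0.    -1.   ]]
offset [0.0023, 0.0017, 0.101]
turn [0.39, -0.03, 178.77]
turn [0.02, 0.25, -1.23]
```

```bash
python3 -m handwheel '[{"turn":[0,0,0],"offset":[0.002,0.002,0.04],"jaw":0},{"turn":[0,0,0],"offset":[0.002,0.002,0.07],"jaw":0},{"turn":[0,0,0],"offset":[0.002,0.002,0.10],"jaw":0},{"turn":[0,0,0],"offset":[0.002,0.002,0.10],"jaw":0},{"turn":[0,0,0],"offset":[-0.01,0.002,0.10],"jaw":0},{"turn":[0,0,0],"offset":[-0.018,0.002,0.10],"jaw":0},{"turn":[0,0,0],"offset":[-0.024,0.002,0.10],"jaw":0},{"turn":[0,0,0],"offset":[-0.030,0.002,0.10],"jaw":0},{"turn":[0,0,0],"offset":[-0.036,0.002,0.10],"jaw":0},{"turn":[0,0,0],"offset":[-0.042,0.002,0.10],"jaw":0},{"turn":[0,0,0],"offset":[-0.048,0.002,0.10],"jaw":0},{"turn":[0,0,0],"offset":[-0.052,0.002,0.10],"jaw":0},{"turn":[0,0,0],"offset":[-0.052,0.002,0.10],"jaw":0}]' 40
```

```text
t: 26.25
tool_pos: [0.5804, 0.0624, 0.0481]
eef_rot: [1.0, -0.012, 0.004, -0.001]
ft_force: [5.3, 0.4, 2.2]
opening: -0.003
finger_force: 2.8
```

```bash
python3 -m handwheel '[{"turn":[0,0,0],"offset":[-0.003,0,0],"jaw":0},{"turn":[0,0,0],"offset":[-0.006,0,0],"jaw":0},{"turn":[0,0,0],"offset":[-0.008,0,0],"jaw":0},{"turn":[0,0,0],"offset":[-0.008,0,0],"jaw":0}]' 40
```

```text
t: 26.65
tool_pos: [0.5755, 0.0625, 0.0482]
eef_rot: [1.0, -0.012, 0.007, -0.001]
ft_force: [12.3, 0.9, -5.0]
opening: -0.003
finger_force: 6.5
```

```bash
python3 -m handwheel '[{"turn":[0,0,0],"offset":[0.02,0,0],"jaw":0},{"turn":[0,0,0],"offset":[0.045,0,0],"jaw":0},{"turn":[0,0,0],"offset":[0.064,-0.01,0],"jaw":0},{"turn":[0,0,0],"offset":[0.064,-0.03,0],"jaw":0},{"turn":[0,0,0],"offset":[0.064,-0.06,0],"jaw":0},{"turn":[0,0,0],"offset":[0.064,-0.09,0],"jaw":0},{"turn":[0,0,0],"offset":[0.064,-0.096,0],"jaw":0},{"turn":[0,0,0],"offset":[0.064,-0.096,0],"jaw":0},{"turn":[0,0,0],"offset":[0.052,-0.096,0],"jaw":0},{"turn":[0,0,0],"offset":[0.045,-0.096,0],"jaw":0},{"turn":[0,0,0],"offset":[0.038,-0.096,0],"jaw":0},{"turn":[0,0,0],"offset":[0.031,-0.096,0],"jaw":0},{"turn":[0,0,0],"offset":[0.024,-0.096,0],"jaw":0},{"turn":[0,0,0],"offset":[0.018,-0.096,0],"jaw":0},{"turn":[0,0,0],"offset":[0.012,-0.096,0],"jaw":0},{"turn":[0,0,0],"offset":[0.007,-0.096,0],"jaw":0},{"turn":[0,0,0],"offset":[0.003,-0.096,0],"jaw":0},{"turn":[0,0,0],"offset":[0.003,-0.096,0],"jaw":0}]' 40
```

```text
t: 28.45
tool_pos: [0.5782, 0.1558, 0.0461]
eef_rot: [1.0, -0.013, 0.004, 0.0]
ft_force: [9.5, -1.5, -7.4]
opening: 0.001
finger_force: 5.1
```

```bash
python3 -m handwheel '[{"turn":[0,0,0],"offset":[-0.003,0,0],"jaw":0},{"turn":[0,0,0],"offset":[-0.003,0,0],"jaw":0},{"turn":[0,0,0],"offset":[0.03,0,0],"jaw":0},{"turn":[0,0,0],"offset":[0.055,0,0],"jaw":0},{"turn":[0,0,0],"offset":[0.055,0,-0.04],"jaw":0},{"turn":[0,0,0],"offset":[0.055,0,-0.09],"jaw":1},{"turn":[0,0,0],"offset":[0.045,0.01,-0.14],"jaw":1},{"turn":[0,0,0],"offset":[0.02,0.02,-0.18],"jaw":1},{"turn":[0,0,0],"offset":[-0.01,0.03,-0.22],"jaw":1},{"turn":[0,0,0],"offset":[-0.04,0.04,-0.26],"jaw":1},{"turn":[0,0,0],"offset":[-0.08,0.04,-0.29],"jaw":1},{"turn":[0,0,0],"offset":[-0.12,0.04,-0.29],"jaw":1},{"turn":[0,0,0],"offset":[-0.12,0.04,-0.29],"jaw":1},{"turn":[0,0,0],"offset":[-0.12,0.04,-0.29],"jaw":1}]' 40
python3 - <<'E'
from h import *
info()
c=cam('wrist'); cv2.imwrite('pics/w8.png',cv2.resize(c['color'],None,fx=1.5,fy=1.5)); P=cloud(c)
hs=cv2.cvtColor(c['color'],cv2.COLOR_BGR2HSV); m=((hs[...,0]>90)&(hs[...,0]<115)&(hs[...,1]>70)&(P[...,2]<.06)&(P[...,2]>.02)).astype(np.uint8)
m=cv2.morphologyEx(m,cv2.MORPH_OPEN,np.ones((3,3)))
for cn in cv2.findContours(m,cv2.RETR_EXTERNAL,cv2.CHAIN_APPROX_NONE)[0]:
  if cv2.contourArea(cn)>400:
    q=np.array([ray(c,a,b,.037)[:2] for a,b in cn[:,0]],np.float32)*1000; print(cv2.minAreaRect(q))
E
```

```text
t: 29.85
tool_pos: [0.4529, 0.1204, 0.3358]
eef_rot: [1.0, -0.012, 0.001, -0.0]
ft_force: [0.5, 0.2, 0.6]
opening: 0.998
finger_force: 0.0
{'t': 29.85, 'tool_pos': [0.453, 0.12, 0.336], 'eef_rot': [1.0, -0.012, 0.001, -0.0], 'joint_positions': [-0.358, -0.097, 0.038, 1.733, 0.004, 1.505, -1.914], 'ft_force': [0.457, 0.196, 0.647], 'opening': 0.998, 'finger_force': 0.0}
toolaxes cols
 [[ 1.    -0.023  0.001]
 [-0.023 -1.     0.   ]
 [ 0.001 -0.    -1.   ]]
((449.0537109375, 66.48126220703125), (83.98397827148438, 58.67200469970703), 88.74406433105469)
((451.88177490234375, 164.5645751953125), (83.2556381225586, 57.316890716552734), 88.74405670166016)
```

View pics/w8.png

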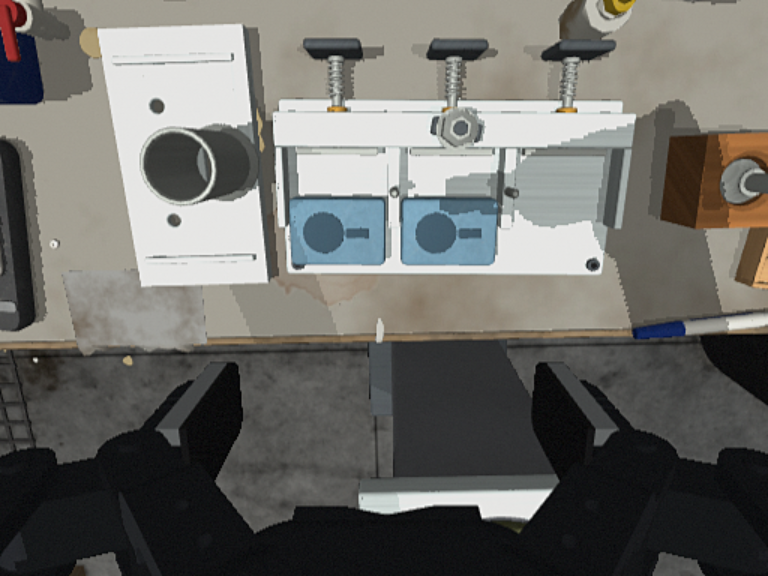

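Both moulds are out, b at (448,232), c at (337,232), ejectors sprung back, plate clear. Grip b across x: turn −90°, descend.

```bash
python3 -m handwheel '[{"turn":[0,0,-8],"offset":[0,0.02,0],"jaw":1},{"turn":[0,0,-16],"offset":[0,0.04,0],"jaw":1},{"turn":[0,0,-24],"offset":[-0.003,0.054,0.02],"jaw":1},{"turn":[0,0,-32],"offset":[-0.003,0.054,0.05],"jaw":1},{"turn":[0,0,-40],"offset":[-0.003,0.054,0.08],"jaw":1},{"turn":[0,0,-48],"offset":[-0.003,0.054,0.11],"jaw":1},{"turn":[0,0,-56],"offset":[-0.003,0.054,0.14],"jaw":1},{"turn":[0,0,-64],"offset":[-0.003,0.054,0.16],"jaw":1},{"turn":[0,0,-72],"offset":[-0.003,0.054,0.18],"jaw":1},{"turn":[0,0,-80],"offset":[-0.003,0.054,0.20],"jaw":1},{"turn":[0,0,-88],"offset":[-0.003,0.054,0.21],"jaw":1},{"turn":[0,0,-90],"offset":[-0.003,0.054,0.21],"jaw":1},{"turn":[0,0,-90],"offset":[-0.003,0.054,0.21],"jaw":1}]' 40
python3 - <<'E'
from h import *
info(); to(.449,.0665,.024,-1.2)
c=cam('wrist'); P=cloud(c)
hs=cv2.cvtColor(c['color'],cv2.COLOR_BGR2HSV); m=((hs[...,0]>90)&(hs[...,0]<115)&(hs[...,1]>70)).astype(np.uint8)
for cn in cv2.findContours(m,cv2.RETR_EXTERNAL,cv2.CHAIN_APPROX_NONE)[0]:
  if cv2.contourArea(cn)>600:
    q=np.array([ray(c,a,b,.037)[:2] for a,b in cn[:,0]],np.float32)*1000; print(cv2.boundingRect(cn),cv2.minAreaRect(q))
E
```

```text
t: 31.2
tool_pos: [0.4495, 0.066, 0.1239]
eef_rot: [0.716, 0.698, -0.001, -0.0]
ft_force: [0.4, 0.3, -0.4]
opening: 1.0
finger_force: 0.0
{'t': 31.2, 'tool_pos': [0.449, 0.066, 0.124], 'eef_rot': [0.716, 0.698, -0.001, -0.0], 'joint_positions': [-0.369, 0.005, 0.165, 2.069, -0.0, 1.07, -0.228], 'ft_force': [0.383, 0.343, -0.405], 'opening': 1.0, 'finger_force': 0.0}
toolaxes cols
 [[ 0.024  1.    -0.003]
 [ 1.    -0.024 -0.001]
 [-0.001 -0.003 -1.   ]]
offset [0.0006, -0.0002, 0.0999]
turn [-0.16, 0.08, -0.2]
turn [0.13, 0.25, 179.8]
(213, 138, 88, 117) ((448.31884765625, 67.17889404296875), (84.2661361694336, 58.689544677734375), 88.48328399658203)
(207, 0, 99, 118) ((450.5709533691406, 156.7430419921875), (67.86309051513672, 58.68610382080078), 88.62316131591797)
```

Aligned. Descend and close.

```bash
python3 -m handwheel '[{"turn":[0,0,0],"offset":[0,0,0.03],"jaw":1},{"turn":[0,0,0],"offset":[0,0,0.06],"jaw":1},{"turn":[0,0,0],"offset":[0,0,0.08],"jaw":1},{"turn":[0,0,0],"offset":[0,0,0.093],"jaw":1},{"turn":[0,0,0],"offset":[0,0,0.099],"jaw":1},{"turn":[0,0,0],"offset":[0,0,0.099],"jaw":1},{"turn":[0,0,0],"offset":[0,0,0.099],"jaw":0.8},{"turn":[0,0,0],"offset":[0,0,0.099],"jaw":0.5},{"turn":[0,0,0],"offset":[0,0,0.099],"jaw":0.5},{"turn":[0,0,0],"offset":[0,0,0.099],"jaw":0.5},{"turn":[0,0,0],"offset":[0,0,0.099],"jaw":0.5},{"turn":[0,0,0],"offset":[0,0,0.099],"jaw":0.5}]' 40
```

```text
t: 32.45
tool_pos: [0.4504, 0.0668, 0.0271]
eef_rot: [0.715, 0.699, 0.001, 0.001]
ft_force: [-0.7, -0.4, 5.9]
opening: 0.693
finger_force: 44.5
```

```bash
python3 -m handwheel '[{"turn":[0,0,0],"offset":[0,0,-0.02],"jaw":0.5},{"turn":[0,0,0],"offset":[0,0,-0.05],"jaw":0.5},{"turn":[0,0,0],"offset":[0,0,-0.09],"jaw":0.5},{"turn":[0,0,0],"offset":[0,0,-0.13],"jaw":0.5},{"turn":[0,0,0],"offset":[0,0,-0.17],"jaw":0.5},{"turn":[0,0,0],"offset":[0,0,-0.21],"jaw":0.5},{"turn":[0,0,0],"offset":[-0.02,0,-0.25],"jaw":0.5},{"turn":[0,0,0],"offset":[-0.06,0.003,-0.26],"jaw":0.5},{"turn":[0,0,0],"offset":[-0.10,0.006,-0.26],"jaw":0.5},{"turn":[0,0,0],"offset":[-0.14,0.009,-0.26],"jaw":0.5},{"turn":[0,0,0],"offset":[-0.18,0.012,-0.26],"jaw":0.5},{"turn":[0,0,0],"offset":[-0.22,0.015,-0.26],"jaw":0.5},{"turn":[0,0,2],"offset":[-0.26,0.018,-0.26],"jaw":0.5},{"turn":[0,0,4],"offset":[-0.30,0.02,-0.26],"jaw":0.5},{"turn":[0,0,7],"offset":[-0.34,0.022,-0.26],"jaw":0.5},{"turn":[0,0,7],"offset":[-0.38,0.024,-0.26],"jaw":0.5},{"turn":[0,0,7],"offset":[-0.42,0.025,-0.26],"jaw":0.5},{"turn":[0,0,7],"offset":[-0.45,0.025,-0.26],"jaw":0.5},{"turn":[0,0,7],"offset":[-0.462,0.025,-0.26],"jaw":0.5},{"turn":[0,0,7],"offset":[-0.462,0.025,-0.26],"jaw":0.5}]' 40
python3 - <<'E'
from h import *
info()
c=cam('wrist'); P=cloud(c); cv2.imwrite('pics/w9.png',cv2.resize(c['color'],None,fx=1.5,fy=1.5))
t=cam('top'); T=cloud(t); 
for n,Q in(('w',P),('t',T)):
  m=(Q[...,0]>.3)&(Q[...,0]<.7)&(Q[...,1]<-.2)&(Q[...,1]>-.5)&(Q[...,2]>.015)&(Q[...,2]<.032)
  print(n,cv2.minAreaRect(Q[m][:,:2].astype(np.float32)*1000))
to(.4646,-.3955,.045,-8); 
E
```

```text
t: 34.45
tool_pos: [0.4626, -0.3971, 0.2855]
eef_rot: [0.758, 0.653, -0.001, -0.001]
ft_force: [0.5, -0.0, -1.4]
opening: 0.697
finger_force: 43.8
{'t': 34.45, 'tool_pos': [0.463, -0.397, 0.285], 'eef_rot': [0.758, 0.653, -0.001, -0.001], 'joint_positions': [0.112, 0.25, 0.672, 1.518, -0.155, 1.429, 0.641], 'ft_force': [0.493, -0.031, -1.368], 'opening': 0.697, 'finger_force': 43.776}
toolaxes cols
 [[ 0.148  0.989 -0.002]
 [ 0.989 -0.148 -0.   ]
 [-0.    -0.002 -1.   ]]
w ((518.5435791015625, -343.5225830078125), (221.95114135742188, 390.677001953125), 81.48867797851562)
t ((517.8656005859375, -332.37969970703125), (263.8763732910156, 362.7037658691406), 89.80364990234375)
offset [-0.0016, 0.0009, 0.2408]
turn [-0.04, -0.09, -0.27]
turn [-0.15, 0.07, 179.73]
```

View pics/w9.png

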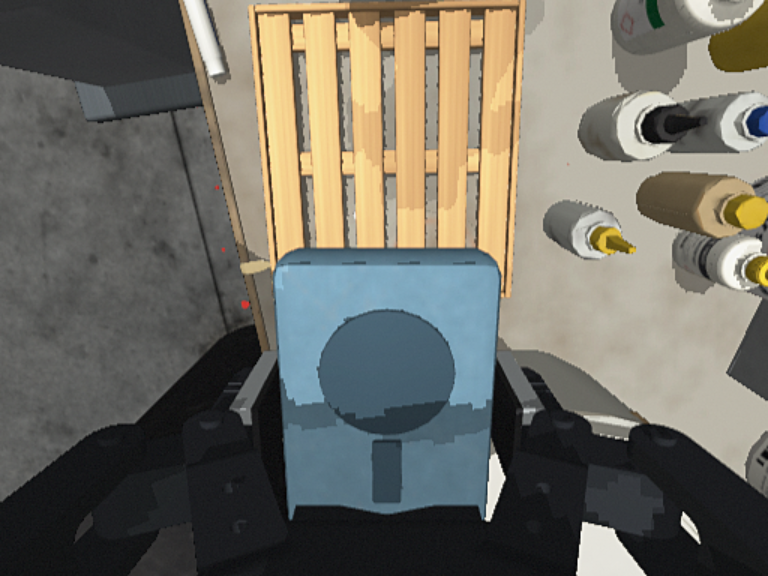

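The mould is held level, cavity up; the rack's +y end corners are at (252,7) and (525,2) and it runs square to the tool.

```bash
python3 - <<'E'
from h import *
c=cam('wrist'); r=lambda u,v:ray(c,u/1.5,v/1.5,.026)[:2]
a,b,e=r(252,7),r(525,2),r(505,297); print(a,b,e,np.linalg.norm(a-b)); d=(a-b)/np.linalg.norm(a-b); n=np.array([-d[1],d[0]]); n*=-np.sign(n[1]) ; ctr=(a+b)/2+n*.111; print('d',d,'n',n,'ctr',ctr,'far',ctr+n*.053,'near',ctr-n*.053, 'closing deg',np.degrees(np.arctan2(*(-d)[::-1])))
f=ctr+n*.053; to(f[0],f[1],.033)
E
```

```text
[ 0.39279923 -0.2164545 ] [ 0.5859511  -0.24114479] [ 0.55455388 -0.45848495] 0.19472352829759854
d [-0.99192873  0.12679669] n [-0.12679669 -0.99192873] ctr [ 0.47530073 -0.33890373] far [ 0.46858051 -0.39147596] near [ 0.48202096 -0.28633151] closing deg -7.284524354346364
offset [0.0024, 0.0038, 0.253]
```

```bash
python3 -m handwheel '[{"turn":[0,0,0],"offset":[0.001,0.003,0.04],"jaw":0.5},{"turn":[0,0,0],"offset":[0.001,0.003,0.08],"jaw":0.5},{"turn":[0,0,0],"offset":[0.001,0.003,0.12],"jaw":0.5},{"turn":[0,0,0],"offset":[0.001,0.003,0.16],"jaw":0.5},{"turn":[0,0,0],"offset":[0.001,0.003,0.20],"jaw":0.5},{"turn":[0,0,0],"offset":[0.001,0.003,0.225],"jaw":0.5},{"turn":[0,0,0],"offset":[0.001,0.003,0.240],"jaw":0.5},{"turn":[0,0,0],"offset":[0.001,0.003,0.247],"jaw":0.5},{"turn":[0,0,0],"offset":[0.001,0.003,0.250],"jaw":0.5},{"turn":[0,0,0],"offset":[0.001,0.003,0.250],"jaw":0.5}]' 40
```

```text
t: 35.6
tool_pos: [0.4676, -0.3955, 0.0374]
eef_rot: [0.757, 0.654, 0.0, 0.001]
ft_force: [0.5, -0.6, -0.6]
opening: 0.691
finger_force: 43.7
```

```bash
python3 -m handwheel '[{"turn":[0,0,0],"offset":[0,0,0.003],"jaw":0.5},{"turn":[0,0,0],"offset":[0,0,0.005],"jaw":0.5},{"turn":[0,0,0],"offset":[0,0,0.005],"jaw":0.5},{"turn":[0,0,0],"offset":[0,0,0.005],"jaw":0.85},{"turn":[0,0,0],"offset":[0,0,0.005],"jaw":0.95},{"turn":[0,0,0],"offset":[0,0,0.005],"jaw":0.95},{"turn":[0,0,0],"offset":[0,0,-0.005],"jaw":0.95},{"turn":[0,0,0],"offset":[0,0,-0.03],"jaw":1},{"turn":[0,0,0],"offset":[0,0,-0.07],"jaw":1},{"turn":[0,0,0],"offset":[0,0,-0.12],"jaw":1},{"turn":[0,0,0],"offset":[0,0,-0.17],"jaw":1},{"turn":[0,0,0],"offset":[0,0,-0.21],"jaw":1},{"turn":[0,0,0],"offset":[0,0,-0.25],"jaw":1},{"turn":[0,0,0],"offset":[0,0,-0.25],"jaw":1}]' 40
python3 - <<'E'
from h import *
info()
for n in ('wrist','top'):
  c=cam(n); P=cloud(c)
  hs=cv2.cvtColor(c['color'],cv2.COLOR_BGR2HSV); m=((hs[...,0]>90)&(hs[...,0]<115)&(hs[...,1]>70)&(P[...,2]<.06)).astype(np.uint8)
  for cn in cv2.findContours(m,cv2.RETR_EXTERNAL,cv2.CHAIN_APPROX_NONE)[0]:
   if cv2.contourArea(cn)>150:
    z=np.nanmedian(P[cn[:,0,1],cn[:,0,0],2]); 
    q=np.array([ray(c,a,b,.04)[:2] for a,b in cn[:,0]],np.float32)*1000; print(n,z,cv2.minAreaRect(q))
to(.452,.1646,.29,-1.2)
E
```

```text
t: 37.0
tool_pos: [0.4683, -0.3977, 0.2937]
eef_rot: [0.757, 0.654, 0.002, 0.006]
ft_force: [-0.2, -0.7, 0.5]
opening: 1.0
finger_force: 0.0
{'t': 37.0, 'tool_pos': [0.468, -0.398, 0.294], 'eef_rot': [0.757, 0.654, 0.002, 0.006], 'joint_positions': [0.104, 0.249, 0.678, 1.504, -0.159, 1.433, 0.64], 'ft_force': [-0.16, -0.676, 0.464], 'opening': 1.0, 'finger_force': 0.0}
toolaxes cols
 [[ 0.146  0.989  0.01 ]
 [ 0.989 -0.146 -0.006]
 [-0.005  0.011 -1.   ]]
wrist 0.040761954043142895 ((467.5083923339844, -395.99609375), (83.8536376953125, 59.16215133666992), 81.63804626464844)
top 0.039039443697149845 ((464.009521484375, -397.3861083984375), (85.86580657958984, 61.2658576965332), 82.18185424804688)
top 0.033884736402645554 ((447.30780029296875, 161.46493530273438), (83.8892822265625, 56.787452697753906), 88.92330932617188)
offset [0.5522, -0.0962, -0.0029]
turn [0.15, 0.06, -7.16]
turn [0.1, -0.22, 172.84]
```

```bash
python3 -m handwheel '[{"turn":[0,0,0],"offset":[0.04,-0.007,0],"jaw":1},{"turn":[0,0,0],"offset":[0.08,-0.014,0],"jaw":1},{"turn":[0,0,0],"offset":[0.125,-0.022,0],"jaw":1},{"turn":[0,0,0],"offset":[0.17,-0.03,0],"jaw":1},{"turn":[0,0,0],"offset":[0.215,-0.038,0],"jaw":1},{"turn":[0,0,0],"offset":[0.26,-0.046,0],"jaw":1},{"turn":[0,0,-2],"offset":[0.305,-0.053,0],"jaw":1},{"turn":[0,0,-4],"offset":[0.35,-0.061,0],"jaw":1},{"turn":[0,0,-7],"offset":[0.395,-0.069,0],"jaw":1},{"turn":[0,0,-7],"offset":[0.44,-0.077,0],"jaw":1},{"turn":[0,0,-7],"offset":[0.485,-0.085,0],"jaw":1},{"turn":[0,0,-7],"offset":[0.53,-0.092,0],"jaw":1},{"turn":[0,0,-7],"offset":[0.552,-0.096,0],"jaw":1},{"turn":[0,0,-7],"offset":[0.552,-0.096,0.04],"jaw":1},{"turn":[0,0,-7],"offset":[0.552,-0.096,0.08],"jaw":1},{"turn":[0,0,-7],"offset":[0.552,-0.096,0.12],"jaw":1},{"turn":[0,0,-7],"offset":[0.552,-0.096,0.16],"jaw":1},{"turn":[0,0,-7],"offset":[0.552,-0.096,0.165],"jaw":1},{"turn":[0,0,-7],"offset":[0.552,-0.096,0.165],"jaw":1}]' 40
python3 - <<'E'
from h import *
info()
c=cam('wrist'); P=cloud(c)
hs=cv2.cvtColor(c['color'],cv2.COLOR_BGR2HSV); m=((hs[...,0]>90)&(hs[...,0]<115)&(hs[...,1]>70)).astype(np.uint8)
for cn in cv2.findContours(m,cv2.RETR_EXTERNAL,cv2.CHAIN_APPROX_NONE)[0]:
  if cv2.contourArea(cn)>600:
    q=np.array([ray(c,a,b,.037)[:2] for a,b in cn[:,0]],np.float32)*1000; R=cv2.minAreaRect(q); print(cv2.boundingRect(cn),R); to(R[0][0]/1000,R[0][1]/1000,.025,R[2]-90)
E
```

```text
t: 39.0
tool_pos: [0.4505, 0.1642, 0.12]
eef_rot: [0.715, 0.699, -0.002, -0.001]
ft_force: [0.8, 0.8, 0.6]
opening: 0.998
finger_force: 0.0
{'t': 39.0, 'tool_pos': [0.451, 0.164, 0.12], 'eef_rot': [0.715, 0.699, -0.002, -0.001], 'joint_positions': [-0.509, 0.066, 0.107, 2.015, -0.008, 1.065, -0.421], 'ft_force': [0.837, 0.751, 0.557], 'opening': 0.998, 'finger_force': 0.0}
toolaxes cols
 [[ 0.023  1.    -0.004]
 [ 1.    -0.023 -0.002]
 [-0.002 -0.004 -1.   ]]
(214, 137, 90, 119) ((450.9667663574219, 166.258544921875), (84.25052642822266, 58.6776123046875), 88.47181701660156)
offset [0.0014, -0.0011, 0.0968]
turn [-0.01, 0.01, 0.19]
turn [-0.02, -0.01, -179.81]
```

```bash
python3 -m handwheel '[{"turn":[0,0,0],"offset":[0.001,0,0.03],"jaw":1},{"turn":[0,0,0],"offset":[0.001,0,0.06],"jaw":1},{"turn":[0,0,0],"offset":[0.001,0,0.08],"jaw":1},{"turn":[0,0,0],"offset":[0.001,0,0.09],"jaw":1},{"turn":[0,0,0],"offset":[0.001,0,0.095],"jaw":1},{"turn":[0,0,0],"offset":[0.001,0,0.095],"jaw":1},{"turn":[0,0,0],"offset":[0.001,0,0.095],"jaw":0.8},{"turn":[0,0,0],"offset":[0.001,0,0.095],"jaw":0.5},{"turn":[0,0,0],"offset":[0.001,0,0.095],"jaw":0.5},{"turn":[0,0,0],"offset":[0.001,0,0.095],"jaw":0.5},{"turn":[0,0,0],"offset":[0.001,0,0.095],"jaw":0.5},{"turn":[0,0,0],"offset":[0.001,0,0.095],"jaw":0.5}]' 40
python3 -c "
from h import *
to(.481,-.2875,.29,-8)"
```

```text
t: 40.25
tool_pos: [0.4529, 0.1663, 0.0276]
eef_rot: [0.715, 0.699, 0.001, 0.0]
ft_force: [-1.0, -0.2, 6.0]
opening: 0.694
finger_force: 44.6
offset [-0.4527, 0.0393, -0.2628]
turn [0.11, -0.06, 6.65]
turn [0.09, 0.16, -173.35]
```

```bash
python3 -m handwheel '[{"turn":[0,0,0],"offset":[0,0,-0.02],"jaw":0.5},{"turn":[0,0,0],"offset":[0,0,-0.05],"jaw":0.5},{"turn":[0,0,0],"offset":[0,0,-0.09],"jaw":0.5},{"turn":[0,0,0],"offset":[0,0,-0.13],"jaw":0.5},{"turn":[0,0,0],"offset":[0,0,-0.17],"jaw":0.5},{"turn":[0,0,0],"offset":[0,0,-0.21],"jaw":0.5},{"turn":[0,0,0],"offset":[-0.02,0,-0.25],"jaw":0.5},{"turn":[0,0,0],"offset":[-0.06,0.005,-0.263],"jaw":0.5},{"turn":[0,0,0],"offset":[-0.10,0.01,-0.263],"jaw":0.5},{"turn":[0,0,0],"offset":[-0.14,0.015,-0.263],"jaw":0.5},{"turn":[0,0,0],"offset":[-0.18,0.02,-0.263],"jaw":0.5},{"turn":[0,0,0],"offset":[-0.22,0.024,-0.263],"jaw":0.5},{"turn":[0,0,2],"offset":[-0.26,0.028,-0.263],"jaw":0.5},{"turn":[0,0,4],"offset":[-0.30,0.032,-0.263],"jaw":0.5},{"turn":[0,0,6.7],"offset":[-0.34,0.036,-0.263],"jaw":0.5},{"turn":[0,0,6.7],"offset":[-0.38,0.039,-0.263],"jaw":0.5},{"turn":[0,0,6.7],"offset":[-0.42,0.039,-0.263],"jaw":0.5},{"turn":[0,0,6.7],"offset":[-0.445,0.039,-0.263],"jaw":0.5},{"turn":[0,0,6.7],"offset":[-0.453,0.039,-0.263],"jaw":0.5},{"turn":[0,0,6.7],"offset":[-0.453,0.039,-0.263],"jaw":0.5}]' 40
python3 - <<'E'
from h import *
info(); to(.481,-.2875,.033,-8)
c=cam('wrist'); cv2.imwrite('pics/w10.png',cv2.resize(c['color'],None,fx=1.5,fy=1.5))
E
```

```text
t: 42.25
tool_pos: [0.4797, -0.2887, 0.289]
eef_rot: [0.756, 0.655, -0.0, -0.0]
ft_force: [1.1, 0.2, -0.8]
opening: 0.696
finger_force: 43.7
{'t': 42.25, 'tool_pos': [0.48, -0.289, 0.289], 'eef_rot': [0.756, 0.655, -0.0, -0.0], 'joint_positions': [-0.071, 0.116, 0.62, 1.633, -0.068, 1.415, 0.414], 'ft_force': [1.131, 0.224, -0.797], 'opening': 0.696, 'finger_force': 43.748}
toolaxes cols
 [[ 0.142  0.99  -0.001]
 [ 0.99  -0.142  0.   ]
 [-0.    -0.001 -1.   ]]
offset [0.0014, 0.0014, 0.256]
turn [-0.05, 0.0, -0.18]
turn [0.0, 0.07, 179.82]
```

View pics/w10.png

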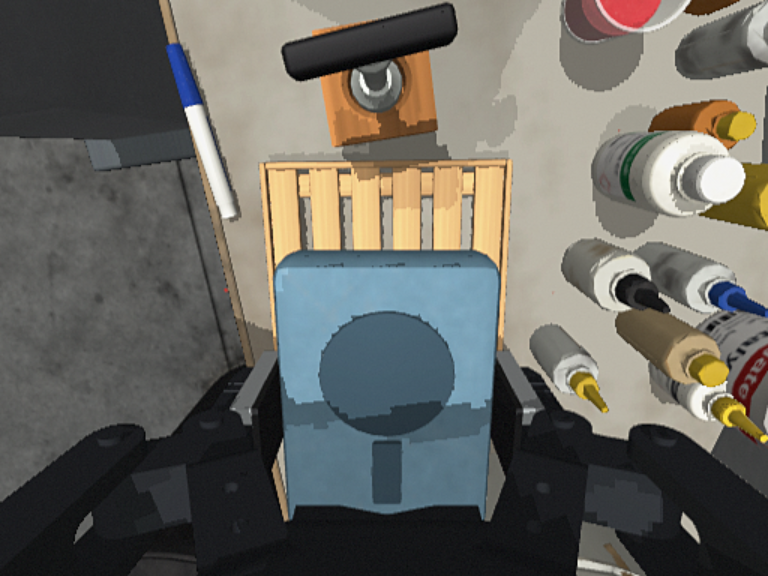

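Mould c is held level over the rack, near end (265–510, 160); the socket stands beyond it. I'll set it 10 mm farther from the holder for clearance.

```bash
python3 -m handwheel '[{"turn":[0,0,0],"offset":[-0.01,0.002,0.04],"jaw":0.5},{"turn":[0,0,0],"offset":[-0.01,0.002,0.08],"jaw":0.5},{"turn":[0,0,0],"offset":[-0.01,0.002,0.12],"jaw":0.5},{"turn":[0,0,0],"offset":[-0.01,0.002,0.16],"jaw":0.5},{"turn":[0,0,0],"offset":[-0.01,0.002,0.20],"jaw":0.5},{"turn":[0,0,0],"offset":[-0.01,0.002,0.23],"jaw":0.5},{"turn":[0,0,0],"offset":[-0.01,0.002,0.245],"jaw":0.5},{"turn":[0,0,0],"offset":[-0.01,0.002,0.252],"jaw":0.5},{"turn":[0,0,0],"offset":[-0.01,0.002,0.255],"jaw":0.5},{"turn":[0,0,0],"offset":[-0.01,0.002,0.255],"jaw":0.5}]' 40
```

```text
t: 43.3
tool_pos: [0.4818, -0.2982, 0.0354]
eef_rot: [0.755, 0.656, 0.0, 0.001]
ft_force: [0.9, 0.4, -0.7]
opening: 0.692
finger_force: 43.7
```

```bash
python3 -m handwheel '[{"turn":[0,0,0],"offset":[0,0,0.003],"jaw":0.5},{"turn":[0,0,0],"offset":[0,0,0.003],"jaw":0.5},{"turn":[0,0,0],"offset":[0,0,0.003],"jaw":0.85},{"turn":[0,0,0],"offset":[0,0,0.003],"jaw":0.95},{"turn":[0,0,0],"offset":[0,0,0.003],"jaw":0.95},{"turn":[0,0,0],"offset":[0,0,-0.005],"jaw":0.95},{"turn":[0,0,0],"offset":[0,0,-0.03],"jaw":1},{"turn":[0,0,0],"offset":[0,0,-0.07],"jaw":1},{"turn":[0,0,0],"offset":[0,0,-0.12],"jaw":1},{"turn":[0,0,0],"offset":[0,0,-0.17],"jaw":1},{"turn":[0,0,0],"offset":[0,0,-0.21],"jaw":1},{"turn":[0,0,0],"offset":[-0.04,-0.02,-0.25],"jaw":1},{"turn":[0,0,0],"offset":[-0.08,-0.04,-0.28],"jaw":1},{"turn":[0,0,0],"offset":[-0.10,-0.05,-0.28],"jaw":1},{"turn":[0,0,0],"offset":[-0.10,-0.05,-0.28],"jaw":1}]' 40
python3 - <<'E'
from h import *
info()
for n in ('wrist','top','scene'):
  c=cam(n); P=cloud(c); cv2.imwrite(f'pics/end_{n}.png',cv2.resize(c['color'],None,fx=1.5,fy=1.5))
  hs=cv2.cvtColor(c['color'],cv2.COLOR_BGR2HSV); m=((hs[...,0]>90)&(hs[...,0]<115)&(hs[...,1]>70)&(P[...,2]<.06)&(P[...,1]<-.2)).astype(np.uint8)
  for cn in cv2.findContours(m,cv2.RETR_EXTERNAL,cv2.CHAIN_APPROX_NONE)[0]:
   if cv2.contourArea(cn)>150:
    b=np.zeros(m.shape,np.uint8); cv2.drawContours(b,[cn],-1,1,-1); b=cv2.erode(b,np.ones((5,5)))>0
    Q=P[b]; A=np.c_[Q[:,:2]-Q[:,:2].mean(0),np.ones(len(Q))]; k=np.linalg.lstsq(A,Q[:,2],rcond=None)[0]
    q=np.array([ray(c,a,bb,.042)[:2] for a,bb in cn[:,0]],np.float32)*1000; print(n,'tilt',k.round(3),cv2.minAreaRect(q))
E
```

```text
t: 44.8
tool_pos: [0.4128, -0.3962, 0.3175]
eef_rot: [0.758, 0.652, -0.001, 0.003]
ft_force: [-0.5, 0.5, -0.1]
opening: 1.002
finger_force: 0.0
{'t': 44.8, 'tool_pos': [0.413, -0.396, 0.317], 'eef_rot': [0.758, 0.652, -0.001, 0.003], 'joint_positions': [0.07, 0.141, 0.727, 1.564, -0.092, 1.468, 0.65], 'ft_force': [-0.522, 0.508, -0.144], 'opening': 1.002, 'finger_force': 0.0}
toolaxes cols
 [[ 0.15   0.989  0.002]
 [ 0.989 -0.15  -0.005]
 [-0.005  0.003 -1.   ]]
 ** On entry to DLASCL parameter number  4 had an illegal value
 ** On entry to DLASCL parameter number  4 had an illegal valueTraceback (most recent call last):
  File "<stdin>", line 9, in <module>
    x, resids, rank, s = _umath_linalg.lstsq(a, b, rcond,
                         ~~~~~~~~~~~~~~~~~~~^^^^^^^^^^^^^
                                             signature=signature)
                                             ^^^^^^^^^^^^^^^^^^^^
    raise LinAlgError("SVD did not converge in Linear Least Squares")
numpy.linalg.LinAlgError: SVD did not converge in Linear Least Squares
```

```bash
python3 - <<'E'
from h import *
for n in ('wrist','scene'):
  c=cam(n); P=cloud(c); cv2.imwrite(f'pics/end_{n}.png',cv2.resize(c['color'],None,fx=1.5,fy=1.5))
  hs=cv2.cvtColor(c['color'],cv2.COLOR_BGR2HSV); m=((hs[...,0]>90)&(hs[...,0]<115)&(hs[...,1]>70)&(P[...,2]<.06)&(P[...,1]<-.2)).astype(np.uint8)
  for cn in cv2.findContours(m,cv2.RETR_EXTERNAL,cv2.CHAIN_APPROX_NONE)[0]:
   if cv2.contourArea(cn)>150:
    b=np.zeros(m.shape,np.uint8); cv2.drawContours(b,[cn],-1,1,-1); b=cv2.erode(b,np.ones((5,5)))>0
    Q=P[b]; Q=Q[np.isfinite(Q[:,2])]; A=np.c_[Q[:,:2]-Q[:,:2].mean(0),np.ones(len(Q))]; k=np.linalg.lstsq(A,Q[:,2],rcond=None)[0]
    q=np.array([ray(c,a,bb,.042)[:2] for a,bb in cn[:,0]],np.float32)*1000; print(n,'tilt',k.round(3),cv2.minAreaRect(q))
E
```

```text
wrist tilt [0.007 0.006 0.044] ((478.7562255859375, -403.8460998535156), (83.52854919433594, 59.248313903808594), 82.95323944091797)
wrist tilt [0.005 0.007 0.044] ((481.34130859375, -300.1012268066406), (82.0844497680664, 59.65251922607422), 81.67510986328125)
scene tilt [0.063 0.009 0.042] ((473.9652099609375, -291.64874267578125), (90.91232299804688, 68.7149429321289), 81.85617065429688)
scene tilt [0.027 0.001 0.042] ((471.41571044921875, -396.4763488769531), (91.06250762939453, 71.05735778808594), 81.20137023925781)
```

View pics/end_scene.png

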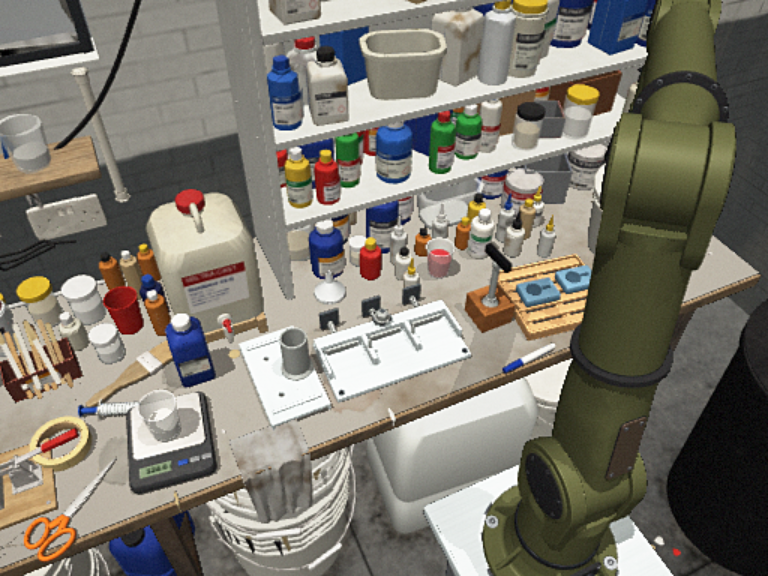

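Final scene: both moulds flat on the rack (540,290), (572,280), socket upright in its holder, plate flat at (285,375), press empty, bystanders in place. Handing in.

```bash
python3 -c "
from workcell import ticket
print(ticket.job_done())"
```

```text
the job is handed in; nothing more can be done
None
```

I handed the job in at about t = 45 s, with no verdict returned: the nut is released, the socket is back in its holder, the plate lies flat on the bench clear of the press, and both moulds found (b and c; bay a was empty) lie flat on the rack, cavity up.

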